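# Roll a pulley into its inspection nest and bed it against the stop

### The arm

A 6-joint arm with a two-finger parallel gripper is mounted at the origin on a cart in front of the work surface, level with it; the furniture and walls round the work are solid. World frame = base frame: x ahead of the robot, y to its left, z up, the work surface at z = 0. Lengths are in m, angles in rad, forces in N, time in s.
With the tool pointing down it reaches from about 0.425 to 0.95 m from the base axis. Payload 3.5 kg.
Tool frame: the origin (TCP) lies at the very end of the fingers, on their centre line; the grasp point (between the pads) lies 19 mm behind it; z points along the fingers, y is the direction in which the jaws open and shut (so a half turn about z gives the same grasp; the last joint's range is limited). The gripper opens to 85 mm and grips with 20 to 120 N. Pads are 22 mm wide; open, the fingers measure 114 mm over their backs; the gripper's body (76 mm by 85 mm) begins 54 mm behind the grasp point. The pads swing forward as they close: fully open they stand 13 mm farther back than shut.
Start: joints at [0.565, 0.286, 1.577, -0, 1.279, -0.15], TCP at [0.51, 0.443, 0.231] pointing down, gripper open.
Joint ranges: [-2.77, 2.77], [-0.9, 2.22], [0.21, 2.48], [-1.53, 4.67], [0.24, 2.81], [-2.84, 2.84]. Speed limits (rad/s): [2.79, 2.79, 3.14, 3.14, 3.14, 3.14].

### API

Orientations are given as a unit quaternion [x, y, z, w].
In Python, from plant import get_state, vision, ctrl, cut_out gives the robot as it stands.
- The arm moves only by the tool jog_arm, never from a script. Its argument "commands" is text: rows parted by semicolons, each of 6 numbers parted by spaces: the shift along the world's x, y, z in m, then the turn, a rotation vector about the world's x, y, z in rad. A call has 1 to 20 rows; each row is the pose to reach, as a shift and turn from the pose commanded when the call began; what a row does not reach only later rows make up. A row lasts 1/8 s, in which the tool goes at most 62.5 mm and 10.7 degrees, less where a joint would pass 70% of its speed; a pose out of reach is approached as far as the arm can. A call with a gripper value outside its range is refused whole. "gripper" is the opening in per cent of the stroke, from 0 (shut) to 100 (fully open), set as the call begins (left out, the last holds). The fingers move at their own pace and stop on an object; "grip_force" is the grip in N (left out, the last holds). Time passes only in rows, so rows that repeat a pose let the fingers close. It gives the time, the measured TCP pose, the force and the opening at its end, in the units of the state.
- get_state(): the state, without advancing time (a new reading comes with each control period).
- vision.read_camera(name): name is "side" or "top"; returns a dict with "frame" (480x640x3 uint8, red, green, blue), "z_map" (480x640 float32, m along the optical axis (not along the pixel's ray), 0 where there is no reading), "fx", "fy", "cx", "cy" (pixels), "R" (3x3) and "t" (3): a world point X has camera coordinates R X + t. Camera axes: x right, y down, z forward; pixel columns grow to the right and rows downward; lengths in m; the calibration is good to about 2 mm. A picture is of the moment at which its call begins.
- ctrl.sign_off(): hands the job in, once; it reports no verdict.
Trained networks look in the newest picture that a camera, given by its name, has taken for a name from the list of things; names that differ only in an ending like _2 or _b are one class to them, and where a whole thing is asked for, a point or a joint stands for the part that bears it (a point fixed in the world has none). Each returns a list of dicts, best first, with "conf" (0 to 1); they miss things now and then, are a little off and sometimes report something else, mostly with a low value. They report only what shows in the picture. A call takes as long as a camera call. They do not tell look-alikes from the thing itself.
- cut_out(camera, query): "pixels" (480x640 bool, what is visible of it) and "box" ([centre column, centre row, width, height] in pixels, round what is visible of it).
The state is a dict: "time": time; "qpos": joint angles; "dq": joint speeds; "joint_efforts": joint torques, N m; "eef_pos": TCP position; "tcp_rot": TCP orientation; "contact_force": force on the tool from outside, world axes, zero at the start; "wrist_torque": the same for the moment, N m; "opening": opening from 0.0 (shut) to 1.0 (fully open).
Only numpy, scipy, OpenCV 4.12 (cv2) and the standard library are available. Lean on these libraries where they do the work, as an engineer would, in place of code of your own. Each camera call takes 0.05 s, during which the arm holds its last target.

### The job

Roll the pulley upright on its rims across the bench into the nest, over the low sill bar, and bed it against the sprung back stop with a steady push of about 10 N held for half a second; then leave it standing in the nest behind the sill. Push it gently by its axle stubs, never with more than 20 N; do not clamp it, lift it or let it fall over, and do not disturb the other things on the bench.

Things in the scene. Friction and masses are not known exactly. Their poses are not given: they have to be found in the camera images.
- pulley_center (a point): Centre of the grey and black pulley, 80 diameter (radius 40), outer faces of its two flanges 26 apart, standing upright on its rims, so 40 above the bench. Its y axis is the axle, level; x and z turn round as it rolls. A fixed 12 diameter axle passes through the centre and sticks out 25 on each side (tips 38 from the centre). It starts pointing only roughly at the nest.
- pulley: The same pulley, 0.4 to 0.75 kg; origin on the rim, goes round: use the centre. Rolling resistance stops it some mm after a slow push. Two fingers 30 (to turn it) to 46 (to push it) apart, standing beside its faces and behind both stubs, reaching to 26 above the bench (over the rails), push it by the stubs and turn it in place by the faces; dragged sideways, it tips.
- nest_sill (a point): Point on the bench under the crest of the nest's sill, mid-lane. The sill is a round steel bar across the lane, 5 high; climbing it takes 2 to 6 N at the axle. Past it the pulley is down on the bench again once its centre is 21 past the crest. x points along the lane, the way the pulley goes in; y across it to the left; z up.
- nest_mouth (a point): Point on the bench at the mouth of the nest, mid-lane, 96 before the sill; axes as the sill's. The nest is fixed: two grey rails, 18 high, 12 thick, inner faces 34 apart, from 60 before the sill to 150 past it, with flared mouth pieces that open to some 56 here. It is open above.
- nest: The nest as a whole; origin and axes are those of the sill point. Its back stop, 58 high, stands between the rails and is clamped in a different place each time: its rubber pad meets the pulley (40 above the bench) when the pulley's centre is 24 to 54 past the crest; find it by feel. The pad is sprung, 3.5 N per mm, 8 mm of travel, then solid.
- timer: Bystander: white kitchen-type timer, 62x62x18, lying near the run; origin under its centre. Leave alone.
- beaker: Bystander: small clear beaker, 57 wide, 70 high; origin under its centre. Leave alone.
- petri_dish: Bystander: closed petri dish, 91 across, 15 high, lying flat on the robot's side of the nest; origin under its centre. Leave alone.
- small_bottle: Bystander: small capped bottle, 48 across, 97 high, beyond the nest; origin under its centre. Leave alone.
- tape_roll: Bystander: roll of tape, 71 across, 19 high, lying flat; origin under its centre. Leave alone.
- tweezers: Bystander: tweezers, 126 long, lying flat; origin under its centre. Leave alone.
Not all that is in view belongs to the job. What is shaped like the pulley but blue is not meant.

How it is judged:
On the way, in this order (a step that is already met when the one before it is completed fails the run):
1. the pulley, upright, is rolled between the rails of the nest (x of pulley_center in the frame of nest_sill between -0.06 and 0.065 m and y of pulley_center in the frame of nest_sill between -0.008 and 0.008 m and angle between pulley_center's own y axis and vertical between 1.45 and 1.69 rad), for 0.1 s.
2. past the sill it is pressed against the back stop with 6 to 15 N for 0.4 s (x of pulley_center in the frame of nest_sill between 0.015 and 0.065 m and y of pulley_center in the frame of nest_sill between -0.008 and 0.008 m and angle between pulley_center's own y axis and vertical between 1.45 and 1.69 rad and contact force between the fingers and pulley between 6 and 15 N and linear speed of pulley below 0.01 m/s), for 0.4 s.
At the end, for the whole second after the job is handed in: The pulley stands upright (axle level within 7 degrees, square to the lane within 11 degrees) between the rails, its centre 15 to 60 mm past the sill's crest and within 8 mm of the lane's middle, down on the bench, at rest, after having been pressed against the stop with 6 to 15 N for 0.4 s (x of pulley_center in the frame of nest_sill between 0.015 and 0.06 m and y of pulley_center in the frame of nest_sill between -0.008 and 0.008 m and angle between pulley_center's own y axis and vertical between 1.45 and 1.69 rad and angle between the y axis of pulley_center and the y axis of nest_sill, either way round below 0.2 rad and height (world z) of pulley_center below 0.044 m and linear speed of pulley below 0.01 m/s); the robot touches nothing.
It fails at once if the pulley falls over (axle more than 20 degrees from level) (angle between pulley_center's own y axis and vertical below 1.22 rad or angle between pulley_center's own y axis and vertical above 1.92 rad).
It fails at once if the pulley is lifted (centre more than 12 mm above its standing height) (height (world z) of pulley_center above 0.052 m).
It fails at once if the gripper pushes or clamps the pulley with more than 20 N (contact force between the arm and pulley above 20 N).
It fails at once if the fingers push or clamp the pulley with more than 20 N (contact force between the fingers and pulley above 20 N).
It fails at once if a bystander is moved by more than 20 mm (distance of any of timer, beaker, petri_dish, small_bottle, tape_roll, tweezers from where it was at the start of the episode above 0.02 m).
It also fails if it takes over 72 s, if anything falls off the work surface, if the arm or the gripper's body presses on something with over 40 N, if the wrist force passes 120 N, or if a joint passes its speed limit or range.

## Working session

There is one attempt and no reset: what is moved stays moved. The work goes in short steps, Python scripts to look and compute and a tool call to move; the robot and the scene stay as the last step left them, time stands still between calls to the robot, and variables do not carry over. Pictures are saved under pics/ and viewed, and the job is handed in when it is done.

Besides the shell and the picture viewer there is one more tool, called as name(argument=value, ...) on one line, values as JSON. jog_arm: Moves the arm, as the interface text tells. Its arguments: {"type":"object","properties":{"commands":{"type":"string"},"gripper":{"type":"number"},"grip_force":{"type":"number"}},"required":["commands"]}

```bash
mkdir -p pics; ls
python3 - <<'E'
from plant import get_state, vision, ctrl, cut_out
import cv2
s=get_state();print({k:s[k] for k in s})
for n in("side","top"):
    c=vision.read_camera(n);cv2.imwrite(f"pics/{n}0.png",c["frame"][:,:,::-1]);print(n,c["fx"],c["fy"],c["cx"],c["cy"],c["R"],c["t"])
E
```

```text
pics
{'time': 0.0, 'qpos': array([ 5.64998326e-01,  2.87206549e-01,  1.57822406e+00,  1.22318378e-06,
        1.27861132e+00, -1.50044563e-01]), 'dq': array([ 1.27842998e-03, -2.86354542e-04,  8.83699758e-04, -1.30547530e-03,
        1.81956158e-03, -7.37639708e-05]), 'joint_efforts': array([ 3.08632043e-04, -4.05976868e+01, -2.92627430e+01, -1.75661035e-04,
        5.81413420e-03, -4.25722737e-07]), 'eef_pos': array([0.50908795, 0.44219507, 0.22989446]), 'tcp_rot': array([ 4.14939724e-01,  9.09848078e-01, -1.02543501e-03, -6.69489204e-04]), 'contact_force': array([-0.09854554,  0.12431102, -0.79226323]), 'wrist_torque': array([-0.0101407 , -0.04261406, -0.0204282 ]), 'opening': 0.996461433328431}
side 505.84490613790973 505.84490613790973 326.689107942939 241.55861868969885 [[ 9.92759478e-01 -1.20118649e-01 -3.58373789e-04]
 [-7.89833535e-02 -6.50529881e-01 -7.55362498e-01]
 [ 9.04999901e-02  7.49921585e-01 -6.55307079e-01]] [-0.53784909 -0.16085367  1.15456528]
top 572.5660937071767 572.5660937071767 323.52816491709245 243.97399646995763 [[ 1.55705175e-02 -9.99878642e-01 -5.10555326e-04]
 [-9.82502721e-01 -1.52051485e-02 -1.85626522e-01]
 [ 1.85596232e-01  3.39192302e-03 -9.82620239e-01]] [-0.37497038  0.50835555  1.21719667]
```

View pics/side0.png

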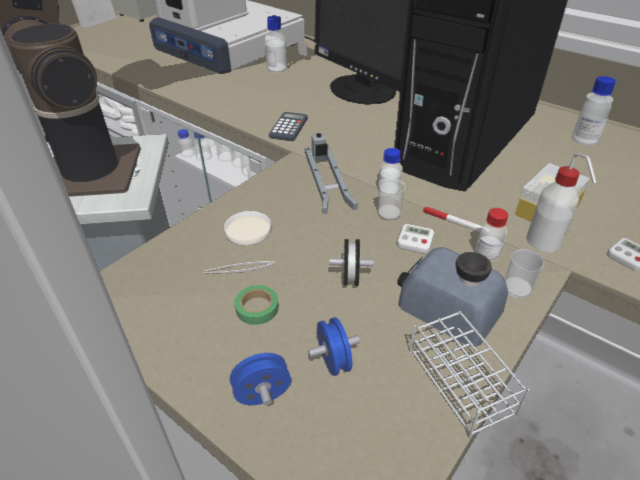

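View pics/top0.png

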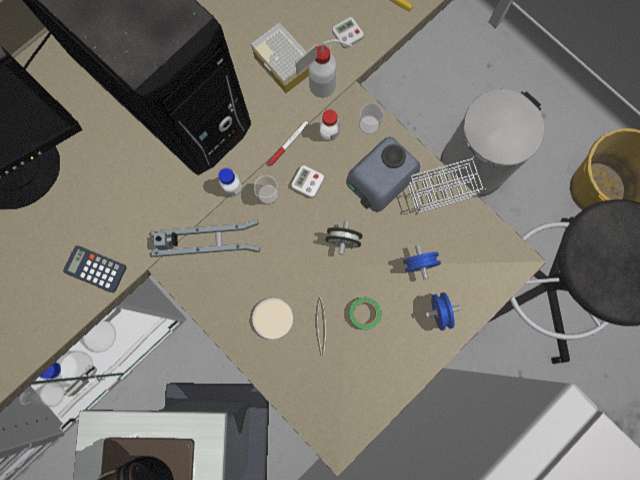

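```bash
cat > h.py <<'E'
from plant import get_state, vision, ctrl, cut_out
import cv2, numpy as np
def bp(c,u,v,z=None,d=None):
    # pixel -> world on plane z, or with depth d
    r=np.array([(u-c["cx"])/c["fx"],(v-c["cy"])/c["fy"],1.0]);R=np.array(c["R"]);t=np.array(c["t"])
    if d is not None: return R.T@(r*d-t)
    o=-R.T@t; w=R.T@r; return o+w*(z-o[2])/w[2]
def pj(c,X):
    p=np.array(c["R"])@np.array(X)+np.array(c["t"]); return c["fx"]*p[0]/p[2]+c["cx"],c["fy"]*p[1]/p[2]+c["cy"]
def cloud(c):
    v,u=np.mgrid[0:480,0:640]; d=c["z_map"]
    P=np.stack([(u-c["cx"])/c["fx"]*d,(v-c["cy"])/c["fy"]*d,d],-1)
    W=(P-np.array(c["t"]))@np.array(c["R"]); W[d==0]=np.nan; return W
E
python3 - <<'E'
from h import *
c=vision.read_camera("top");np.savez("top0.npz",**c)
f=c["frame"][:,:,::-1]
cv2.imwrite("pics/nest_t.png",cv2.resize(f[205:275,140:270],None,fx=6,fy=6,interpolation=cv2.INTER_CUBIC))
cv2.imwrite("pics/pul_t.png",cv2.resize(f[210:290,310:450],None,fx=5,fy=5,interpolation=cv2.INTER_CUBIC))
for q in["pulley","pulley_center","nest","nest_sill","nest_mouth","timer","beaker","petri_dish","small_bottle","tape_roll","tweezers"]:
    print(q,[(round(o["conf"],2),np.round(o["box"])) for o in cut_out("top",q)])
c=vision.read_camera("side");np.savez("side0.npz",**c)
f=c["frame"][:,:,::-1]
cv2.imwrite("pics/nest_s.png",cv2.resize(f[125:215,290:370],None,fx=6,fy=6,interpolation=cv2.INTER_CUBIC))
cv2.imwrite("pics/pul_s.png",cv2.resize(f[230:300,310:390],None,fx=6,fy=6,interpolation=cv2.INTER_CUBIC))
for q in["pulley","nest"]:
    print(q,[(round(o["conf"],2),np.round(o["box"])) for o in cut_out("side",q)])
E
```

```text
pulley [(0.97, array([444., 312.,  32.,  36.])), (0.8, array([343., 236.,  36.,  35.])), (0.67, array([420., 262.,  40.,  32.]))]
pulley_center [(0.82, array([423., 262.,  36.,  32.])), (0.78, array([441., 311.,  32.,  37.])), (0.72, array([344., 238.,  34.,  33.]))]
nest [(0.83, array([206., 238., 110.,  41.]))]
nest_sill [(0.96, array([204., 237., 112.,  36.]))]
nest_mouth [(0.81, array([205., 237., 107.,  38.]))]
timer [(0.65, array([307., 183.,  33.,  40.]))]
beaker [(0.97, array([266., 190.,  25.,  25.]))]
petri_dish []
small_bottle [(0.95, array([229., 181.,  27.,  33.]))]
tape_roll [(0.78, array([364., 313.,  34.,  33.]))]
tweezers []
pulley [(0.86, array([332., 345.,  53.,  60.])), (0.72, array([263., 378.,  61.,  54.])), (0.67, array([351., 264.,  41.,  47.]))]
nest [(0.83, array([332., 179.,  54.,  65.]))]
```

View pics/nest_t.png

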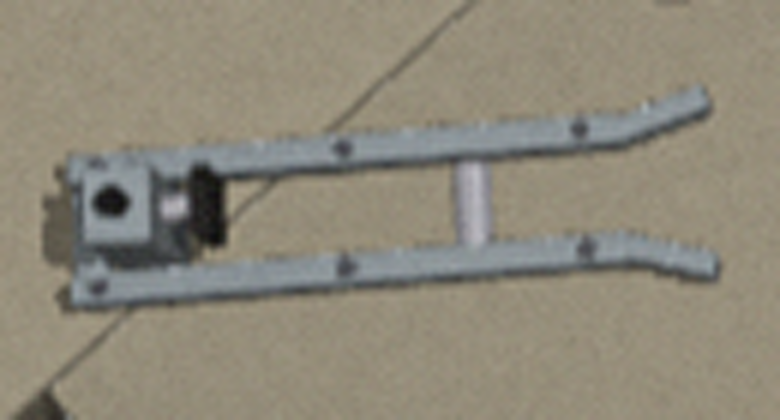

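View pics/pul_t.png

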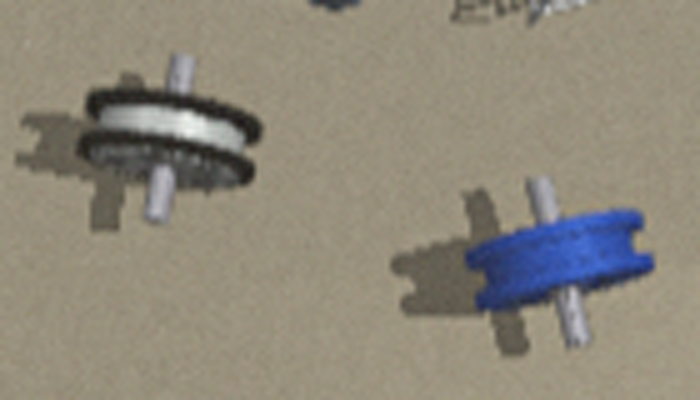

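View pics/nest_s.png

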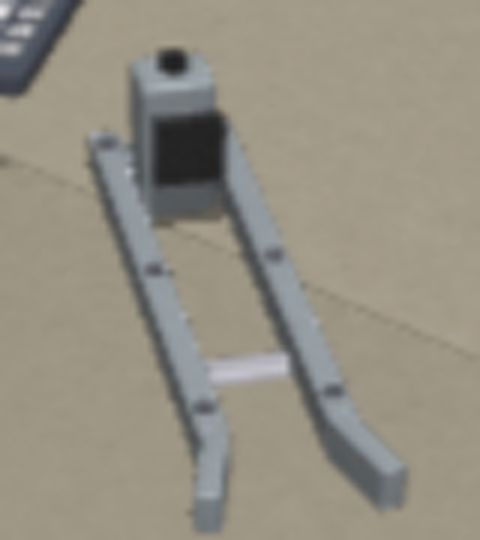

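View pics/pul_s.png

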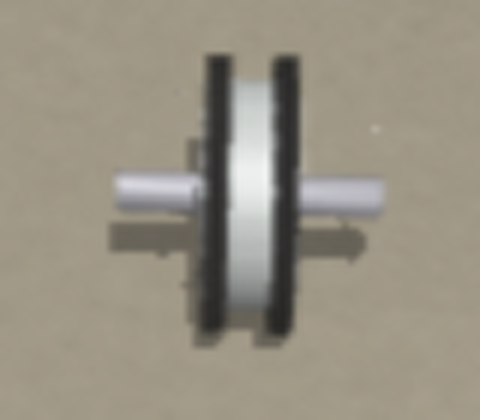

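Run:
```python
from h import *
t=dict(np.load("top0.npz"));s=dict(np.load("side0.npz"))
T=lambda a,b:(140+(a+.5)/6-.5,205+(b+.5)/6-.5)
U=lambda a,b:(310+(a+.5)/5-.5,210+(b+.5)/5-.5)
S=lambda a,b:(290+(a+.5)/6-.5,125+(b+.5)/6-.5)
V=lambda a,b:(310+(a+.5)/6-.5,230+(b+.5)/6-.5)
print("rails top z=.018")
for p in[(344,148),(579,129),(97,162),(345,267),(587,248),(98,287),(705,98),(715,263)]: print(p,bp(t,*T(*p),z=.018).round(4))
print("side screws")
for p in[(153,270),(204,407),(106,143),(274,255),(334,391)]: print(p,bp(s,*S(*p),z=.018).round(4))
print("sill top",[bp(t,*T(*p),z=.005).round(4) for p in[(472,162),(474,244)]], "side",[bp(s,*S(*p),z=.005).round(4) for p in[(212,372),(288,362)]])
print("axle top",[bp(t,*U(*p),z=.042).round(4) for p in[(183,57),(157,220)]],"side",[bp(s,*V(*p),z=.040).round(4) for p in[(115,190),(384,197)]])
for c,n,b in((t,"t",(325,362,215,258)),(s,"s",(328,376,236,290))):
    W=cloud(c)[b[2]:b[3],b[0]:b[1]].reshape(-1,3); W=W[W[:,2]>.012]
    print(n,len(W),W.min(0).round(4),W.max(0).round(4),np.median(W,0).round(4))
for c,n,bx in((t,"t",{"timer":(285,330,160,205),"beaker":(250,282,172,208),"petri":(245,300,290,345)}),):
    for k,b in bx.items():
        W=cloud(c)[b[2]:b[3],b[0]:b[1]].reshape(-1,3); W=W[W[:,2]>.008]; print(k,W.min(0).round(3),W.max(0).round(3))
W=cloud(t); z=W[230:242,170:178]; print("bench z",np.nanmedian(W[280:300,200:240,2]), np.nanmedian(cloud(s)[280:300,290:310,2]))
```

```text
rails top z=.018
(344, 148) [ 0.5493 -0.0787  0.018 ]
(579, 129) [ 0.558  -0.1674  0.018 ]
(97, 162) [0.5424 0.0145 0.018 ]
(345, 267) [ 0.5035 -0.0817  0.018 ]
(587, 248) [ 0.5122 -0.1724  0.018 ]
(98, 287) [0.4945 0.0107 0.018 ]
(705, 98) [ 0.5708 -0.2147  0.018 ]
(715, 263) [ 0.5072 -0.2208  0.018 ]
side screws
(153, 270) [ 0.5057 -0.0833  0.018 ]
(204, 407) [ 0.5144 -0.1723  0.018 ]
(106, 143) [0.4967 0.0098 0.018 ]
(274, 255) [ 0.5516 -0.0785  0.018 ]
(334, 391) [ 0.5609 -0.1682  0.018 ]
sill top [array([ 0.5473, -0.125 ,  0.005 ]), array([ 0.5155, -0.1273,  0.005 ])] side [array([ 0.5218, -0.1328,  0.005 ]), array([ 0.55  , -0.1299,  0.005 ])]
axle top [array([ 0.5682, -0.4169,  0.042 ]), array([ 0.4941, -0.406 ,  0.042 ])] side [array([ 0.4962, -0.406 ,  0.04  ]), array([ 0.5721, -0.4181,  0.04  ])]
t 661 [ 0.4947 -0.4501  0.012 ] [ 0.5716 -0.3701  0.0865] [ 0.5275 -0.4108  0.0638]
s 904 [ 0.4959 -0.455   0.0144] [ 0.5708 -0.3848  0.0809] [ 0.5306 -0.4299  0.0561]
timer [ 0.632 -0.363  0.008] [ 0.716 -0.289  0.024]
beaker [ 0.613 -0.262  0.008] [ 0.665 -0.211  0.076]
petri [ 0.306 -0.315  0.008] [ 0.396 -0.211  0.023]
bench z 0.0006117926231297032 -0.00032363782561481126
```

The grey and black pulley shows at top px (343,237) and side px (351,264). Its look-alikes are the blue ones at top px (421,262) and (442,312). The crops confirm my choice: black flanges, pale hub, and steel stubs at about (347,221) and (341,254). The nest lane runs from about px (258,235) to px (160,240). The pulley's heading crosses the lane line about 106 mm ahead, so I'll roll it there, turn it about 14°, then push straight in.

jog_arm(commands="0.001 -0.03 0 0 0 -0.04;0.002 -0.08 0 0 0 -0.1;0.003 -0.14 0 0 0 -0.17;0.004 -0.2 0 0 0 -0.24;0.005 -0.26 0 0 0 -0.31;0.006 -0.32 0 0 0 -0.38;0.007 -0.38 0 0 0 -0.45;0.008 -0.44 0 0 0 -0.52;0.01 -0.5 0 0 0 -0.58;0.011 -0.56 0 0 0 -0.64;0.012 -0.62 0 0 0 -0.7;0.013 -0.68 0 0 0 -0.75;0.014 -0.74 0 0 0 -0.8;0.015 -0.8 0 0 0 -0.84;0.016 -0.85 0 0 0 -0.869;0.017 -0.88 0 0 0 -0.869;0.017 -0.898 0 0 0 -0.869;0.017 -0.898 0 0 0 -0.869;0.017 -0.898 0 0 0 -0.869", gripper=54)

```text
time: 3.22
eef_pos: [0.5269, -0.4542, 0.2313]
tcp_rot: [0.759, 0.651, 0.0, -0.0]
contact_force: [0.1, 0.3, -0.2]
opening: 0.538
```

Run:
```python
from h import *
c=vision.read_camera("side");np.savez("side1.npz",**c)
f=c["frame"][:,:,::-1]
cv2.imwrite("pics/s1.png",cv2.resize(f[90:330,230:500],None,fx=2.5,fy=2.5,interpolation=cv2.INTER_CUBIC))
s=get_state();print(s["eef_pos"],s["time"],s["contact_force"], pj(c,s["eef_pos"]))
```

```text
[ 0.5270108  -0.45404401  0.2314281 ] 3.275 [-0.5497438  -0.74743385 -0.05727219] (np.float64(355.0421824477456), np.float64(183.20160920547104))
```

View pics/s1.png

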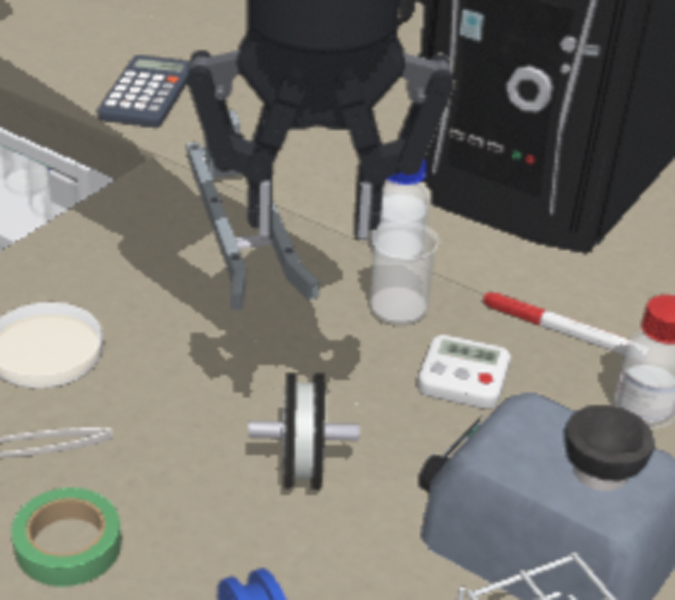

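jog_arm(commands="0 0 -0.02;0 0 -0.05;0 0 -0.08;0 0 -0.11;0 0 -0.14;0 0 -0.165;0 0 -0.185;0 0 -0.198;0 0 -0.206;0 0 -0.206;0 0 -0.206")

```text
$.commands[0]: bad value
```

jog_arm(commands="0 0 -0.02 0 0 0;0 0 -0.05 0 0 0;0 0 -0.08 0 0 0;0 0 -0.11 0 0 0;0 0 -0.14 0 0 0;0 0 -0.165 0 0 0;0 0 -0.185 0 0 0;0 0 -0.198 0 0 0;0 0 -0.206 0 0 0;0 0 -0.206 0 0 0;0 0 -0.206 0 0 0")

```text
time: 4.65
eef_pos: [0.5272, -0.4561, 0.0264]
tcp_rot: [0.759, 0.651, -0.0, 0.001]
contact_force: [0.5, 0.9, -0.5]
opening: 0.535
```

Run:
```python
from h import *
c=vision.read_camera("side");np.savez("side2.npz",**c)
f=c["frame"][:,:,::-1]
cv2.imwrite("pics/s2.png",cv2.resize(f[180:310,280:430],None,fx=5,fy=4.6,interpolation=cv2.INTER_CUBIC))
s=get_state();print(s["eef_pos"],s["time"],s["contact_force"])
```

```text
[ 0.52721012 -0.45607499  0.02654253] 4.7 [-0.1691766  -0.08801276  0.3326142 ]
```

View pics/s2.png

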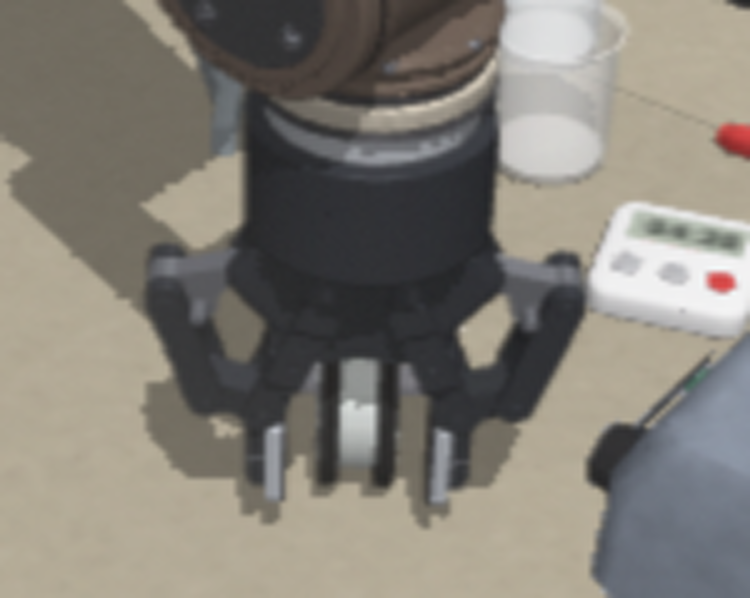

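Run:
```python
from h import *
t=dict(np.load("top0.npz"))
W=cloud(t)
for k,b in {"bottle":(210,246,160,200),"beaker":(248,284,170,208)}.items():
    w=W[b[2]:b[3],b[0]:b[1]].reshape(-1,3)
    for lo,hi in((.01,.04),(.04,.06),(.06,.08),(.08,.12)):
        q=w[(w[:,2]>lo)&(w[:,2]<hi)]
        if len(q): print(k,lo,len(q),q.min(0).round(3),q.max(0).round(3))
s=dict(np.load("side2.npz")); W=cloud(s)[180:290,300:405].reshape(-1,3)
d=W-np.array([.5272,-.456,0]); a=np.array([.988,-.152]); lat=d[:,:2]@a; al=d[:,:2]@np.array([.152,.988])
for z in np.arange(.02,.2,.015):
    m=(W[:,2]>z)&(W[:,2]<z+.015)&(abs(lat)<.09)&(abs(al)<.06)
    print(round(z,3),m.sum(), lat[m].min().round(3) if m.any() else"",lat[m].max().round(3) if m.any() else "")
```

```text
bottle 0.01 129 [ 0.631 -0.177  0.01 ] [ 0.717 -0.1    0.039]
bottle 0.04 102 [ 0.631 -0.176  0.04 ] [ 0.706 -0.105  0.06 ]
bottle 0.06 116 [ 0.633 -0.174  0.06 ] [ 0.677 -0.132  0.08 ]
bottle 0.08 207 [ 0.639 -0.169  0.081] [ 0.672 -0.135  0.102]
beaker 0.01 160 [ 0.614 -0.261  0.01 ] [ 0.664 -0.213  0.04 ]
beaker 0.04 107 [ 0.613 -0.261  0.041] [ 0.663 -0.213  0.06 ]
beaker 0.06 133 [ 0.615 -0.262  0.06 ] [ 0.665 -0.211  0.076]
0.02 85 -0.035 0.081
0.035 339 -0.038 0.087
0.05 305 -0.036 0.086
0.065 238 -0.055 0.054
0.08 382 -0.058 0.057
0.095 387 -0.064 0.062
0.11 478 -0.067 0.065
0.125 747 -0.068 0.066
0.14 97 -0.041 0.039
0.155 355 -0.038 0.036
0.17 412 -0.038 0.036
0.185 587 -0.038 0.036
0.2 349 -0.037 0.034
```

jog_arm(commands="0.0005 0.003 0 0 0 0;0.001 0.008 0 0 0 0;0.002 0.014 0 0 0 0;0.003 0.019 0 0 0 0;0.0034 0.022 0 0 0 0;0.0038 0.025 0 0 0 0;0.0043 0.028 0 0 0 0;0.0048 0.031 0 0 0 0;0.0054 0.035 0 0 0 0;0.006 0.039 0 0 0 0;0.0067 0.043 0 0 0 0;0.0073 0.047 0 0 0 0;0.0079 0.051 0 0 0 0;0.0085 0.055 0 0 0 0;0.009 0.058 0 0 0 0;0.0095 0.061 0 0 0 0;0.0098 0.063 0 0 0 0;0.01 0.0645 0 0 0 0;0.01 0.065 0 0 0 0;0.01 0.065 0 0 0 0")

```text
time: 7.2
eef_pos: [0.5367, -0.3905, 0.0254]
tcp_rot: [0.759, 0.651, -0.0, 0.0]
contact_force: [-0.3, 0.1, -0.7]
opening: 0.541
```

Run:
```python
from h import *
c=vision.read_camera("side");np.savez("side3.npz",**c)
f=c["frame"][:,:,::-1]
cv2.imwrite("pics/s3.png",cv2.resize(f[160:290,280:430],None,fx=5,fy=4.6,interpolation=cv2.INTER_CUBIC))
c=vision.read_camera("top");np.savez("top3.npz",**c)
f=c["frame"][:,:,::-1]
cv2.imwrite("pics/t3.png",cv2.resize(f[170:290,240:400],None,fx=5,fy=5,interpolation=cv2.INTER_CUBIC))
s=get_state();print(s["eef_pos"],s["time"],s["contact_force"])
```

```text
[ 0.53664739 -0.39050258  0.02532899] 7.3 [ 0.01028699 -1.19052288 -0.41715416]
```

View pics/s3.png

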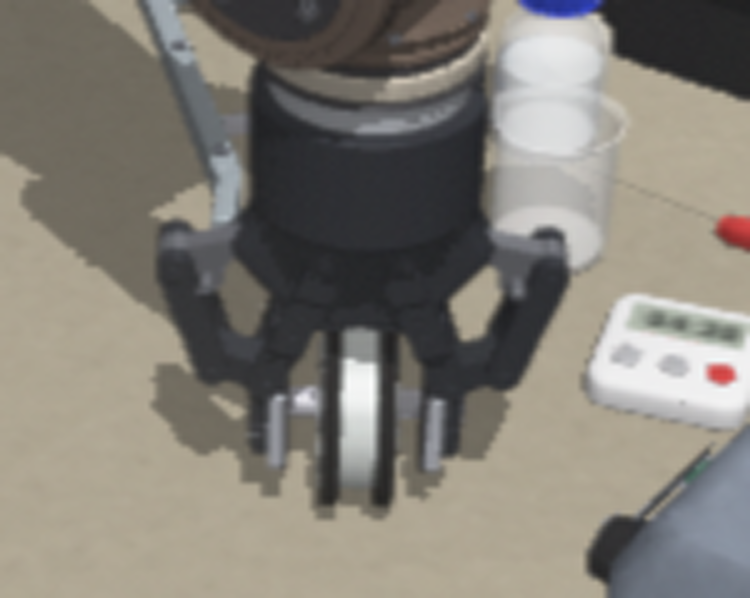

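View pics/t3.png

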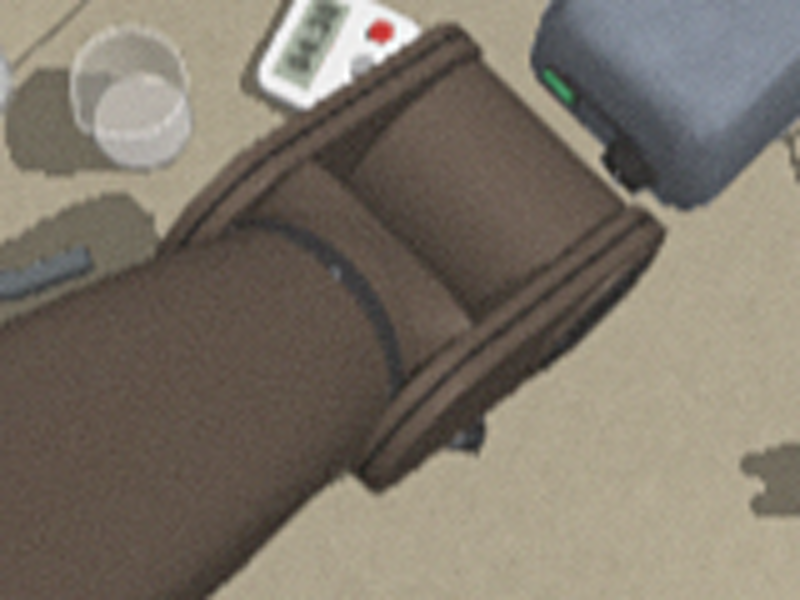

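jog_arm(commands="0.0003 0.002 0 0 0 0;0.0008 0.005 0 0 0 0;0.0014 0.009 0 0 0 0;0.002 0.013 0 0 0 0;0.0026 0.017 0 0 0 0;0.0032 0.021 0 0 0 0;0.0039 0.025 0 0 0 0;0.0045 0.029 0 0 0 0;0.0051 0.033 0 0 0 0;0.0057 0.037 0 0 0 0;0.0064 0.041 0 0 0 0;0.007 0.045 0 0 0 0;0.0076 0.049 0 0 0 0;0.0081 0.0525 0 0 0 0;0.0086 0.0555 0 0 0 0;0.009 0.058 0 0 0 0;0.0093 0.06 0 0 0 0;0.0095 0.061 0 0 0 0;0.0095 0.061 0 0 0 0;0.0095 0.061 0 0 0 0")

```text
time: 9.8
eef_pos: [0.5461, -0.3295, 0.0253]
tcp_rot: [0.759, 0.651, -0.0, 0.0]
contact_force: [0.7, -0.4, 0.1]
opening: 0.544
```

```bash
cat > look.py <<'E'
from h import *
import sys
n=sys.argv[1]; r0=int(sys.argv[2])
c=vision.read_camera("side");np.savez(f"side{n}.npz",**c)
f=c["frame"][:,:,::-1]
cv2.imwrite(f"pics/s{n}.png",cv2.resize(f[r0:r0+120,280:420],None,fx=5,fy=5,interpolation=cv2.INTER_CUBIC))
s=get_state();print(s["eef_pos"],s["tcp_rot"],s["time"],s["contact_force"],s["opening"])
print("tip px crop",[(np.array(pj(c,s["eef_pos"]))-[280,r0])*5])
E
python3 look.py 4 150
```

```text
[ 0.54616876 -0.32953573  0.02534276] [7.59446517e-01 6.50569739e-01 9.22101884e-06 4.21700061e-05] 9.85 [ 0.30464713 -0.1922498  -0.00599088] 0.5383417575999292
tip px crop [array([351.63904927, 434.22391753])]
```

View pics/s4.png

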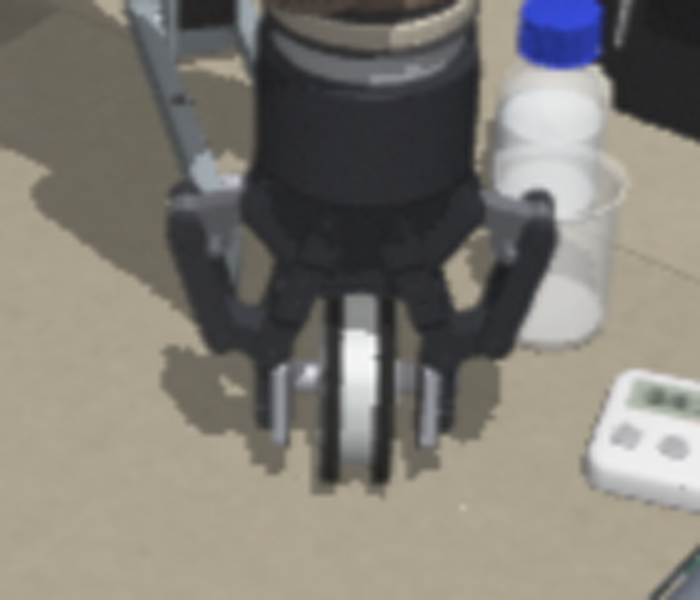

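```bash
cat > fit.py <<'E'
from h import *
import sys
from scipy.optimize import least_squares
def lane(p):  # sill frame coords
    S=np.array([.5275-.0952*(-.1265+.0805),-.1265]); d=np.array([-.0948,.9955]); l=np.array([-.9955,-.0948]); q=np.array(p)-S
    return (q@d).round(4),(q@l).round(4)
def fit(c,tcp,yaw):
    # yaw: angle of axle right-dir (world); heading = +90deg
    W=cloud(c).reshape(-1,3); a=np.array([np.cos(yaw),np.sin(yaw)]); h=np.array([-a[1],a[0]])
    d=W[:,:2]-tcp[:2]; la=d@a; al=d@h
    m=(abs(la)<.019)&(al>-.045)&(al<.075)&(W[:,2]>.006)&(W[:,2]<.078); P=W[m]
    def res(x,full=False):
        a=np.array([np.cos(x[2]),np.sin(x[2])]); h=np.array([-a[1],a[0]])
        q=P[:,:2]-x[:2]; A=q@h; r=np.hypot(A,P[:,2]-.04)-.04; return (r,q@a) if full else r
    best=None
    x=np.array([*(tcp[:2]+.018*h),yaw])
    for it in range(8):
        r,L=res(x,True); k=(abs(r)<.006)
        lat=(np.percentile(L[k],2)+np.percentile(L[k],98))/2; a=np.array([np.cos(x[2]),np.sin(x[2])]); x[:2]+=a*lat
        P0=P; P=P[k|False]
        s=least_squares(lambda y:res(y),x,loss="soft_l1",f_scale=.001); x=s.x; P=P0
    r,L=res(x,True);k=abs(r)<.004
    return x,k.sum(),np.percentile(L[k],[1,50,99]).round(4),np.std(r[k])
if __name__=="__main__":
    c=dict(np.load(f"side{sys.argv[1]}.npz")); tcp=np.array([float(sys.argv[2]),float(sys.argv[3])]); yaw=float(sys.argv[4])
    x,*o=fit(c,tcp,yaw); print("centre",x[:2].round(4),"yaw",x[2].round(3),o,"lane",lane(x[:2]))
E
python3 fit.py 4 .5462 -.3295 -.153; python3 fit.py 3 .5367 -.3905 -.153;python3 fit.py 0 .5301 -.4295 -.153
```

```text
centre [ 0.5498 -0.3099] yaw -0.165 [np.int64(289), array([-0.0126,  0.0005,  0.0132]), np.float64(0.0016846062800579458)] lane (np.float64(-0.1843), np.float64(-0.0004))
centre [ 0.5408 -0.3716] yaw -0.188 [np.int64(328), array([-0.013 ,  0.0029,  0.0132]), np.float64(0.0019302886301276216)] lane (np.float64(-0.2449), np.float64(0.0143))
centre [ 0.5346 -0.4102] yaw -0.185 [np.int64(358), array([-0.0134, -0.0023,  0.013 ]), np.float64(0.001658917365811933)] lane (np.float64(-0.2826), np.float64(0.0242))
```

jog_arm(commands="0 0 0 0 0 0;0 0 0 0 0 0;0 0 0 0 0 0;0 0 0 0 0 0;0 0 0 0 0 0;0 0 0 0 0 0", gripper=35)

```text
time: 10.6
eef_pos: [0.5461, -0.3294, 0.0253]
tcp_rot: [0.759, 0.651, 0.0, -0.0]
contact_force: [0.2, 0.2, 0.0]
opening: 0.349
```

```bash
python3 look.py 5 150; python3 fit.py 5 .5462 -.3295 -.153
```

```text
[ 0.54614651 -0.329441    0.0253345 ] [ 7.59396513e-01  6.50628109e-01 -1.16860206e-05 -1.02791298e-05] 10.65 [0.7406381  0.34534179 0.2317387 ] 0.35223226516938166
tip px crop [array([351.53969114, 434.08154107])]
centre [ 0.7237 -0.3099] yaw -0.012 [np.int64(358), array([-0.1934, -0.1783, -0.1604]), np.float64(0.002493483223574754)] lane (np.float64(-0.2008), np.float64(-0.1736))
```

View pics/s5.png

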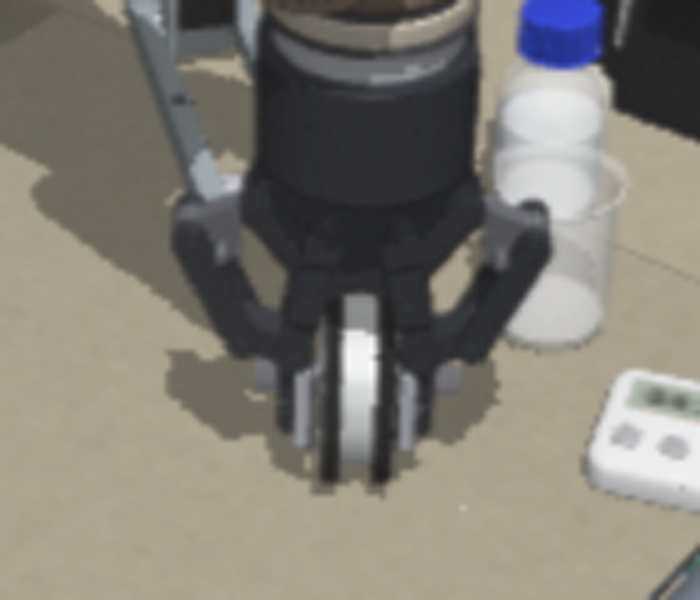

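jog_arm(commands="0.0005 0 0 0 0 0.025;0.001 0 0 0 0 0.05;0.0015 0 0 0 0 0.075;0.002 0 0 0 0 0.1;0.0025 0 0 0 0 0.125;0.003 0 0 0 0 0.15;0.0035 0 0 0 0 0.175;0.004 0 0 0 0 0.2;0.0045 0 0 0 0 0.225;0.005 0 0 0 0 0.25;0.0055 -0.0001 0 0 0 0.275;0.006 -0.0002 0 0 0 0.3;0.0062 -0.0002 0 0 0 0.31;0.0062 -0.0002 0 0 0 0.31;0.0062 -0.0002 0 0 0 0.31")

```text
time: 12.52
eef_pos: [0.5523, -0.3295, 0.0253]
tcp_rot: [0.65, 0.76, 0.0, -0.0]
contact_force: [0.1, -0.4, 1.2]
opening: 0.346
```

```bash
python3 look.py 6 150
```

```text
[ 0.55233211 -0.32955233  0.02526957] [ 6.49873128e-01  7.60042703e-01  5.10789734e-05 -6.19178506e-05] 12.575 [ 0.08437445 -0.70320816  0.07383972] 0.3535008838583319
tip px crop [array([368.01843797, 433.10778649])]
```

View pics/s6.png

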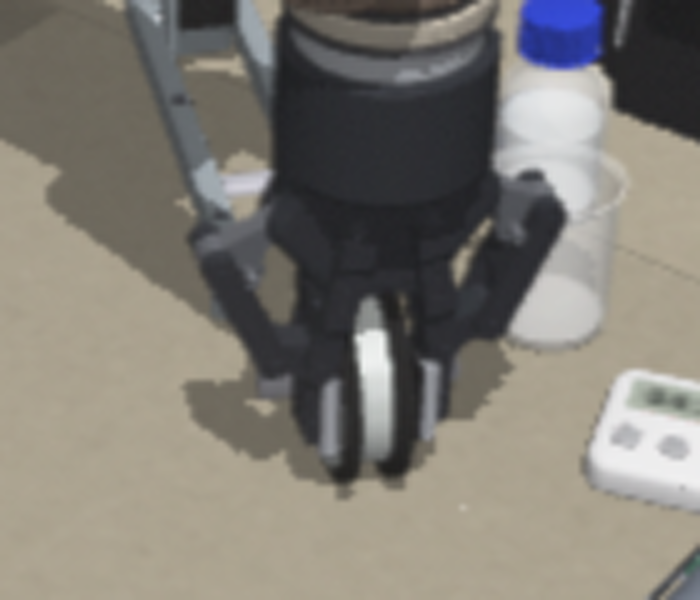

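jog_arm(commands="0 0 0 0 0 0;0 0 0 0 0 0;0 0 0 0 0 0;0 0 0 0 0 0;0 0 0 0 0 0;0 0 0 0 0 0", gripper=54)

```text
time: 13.32
eef_pos: [0.5524, -0.3296, 0.0253]
tcp_rot: [0.65, 0.76, -0.0, 0.0]
contact_force: [0.3, -0.2, 0.6]
opening: 0.542
```

```bash
python3 look.py 7 150; for y in 0 .05 .09 .13; do python3 fit.py 7 .5523 -.3295 $y; done
python3 - <<'E'
from h import *
c=dict(np.load("side7.npz"));f=c["frame"]
# white hub pixels & dark flange columns per row
for r in range(205,248,3):
    row=f[r,330:375].astype(int).sum(1); print(r,' '.join(f"{v:3d}" for v in row//3))
E
```

```text
[ 0.55234438 -0.32964856  0.02530352] [ 6.49851816e-01  7.60060930e-01 -9.46305623e-06 -1.21967815e-05] 13.375 [-0.21473365  0.63057388 -0.10830472] 0.5409074718149194
tip px crop [array([368.09559765, 433.20208468])]
centre [ 0.9004 -0.3136] yaw -0.021 [np.int64(322), array([-0.3624, -0.3457, -0.3354]), np.float64(0.002224244264530295)] lane (np.float64(-0.2212), np.float64(-0.3491))
centre [ 0.9004 -0.3136] yaw -0.021 [np.int64(322), array([-0.3624, -0.3457, -0.3354]), np.float64(0.0022242442649531248)] lane (np.float64(-0.2212), np.float64(-0.3491))
centre [ 0.9004 -0.3136] yaw -0.021 [np.int64(322), array([-0.3624, -0.3457, -0.3354]), np.float64(0.0022242442644229534)] lane (np.float64(-0.2212), np.float64(-0.3491))
centre [ 0.9004 -0.3136] yaw -0.021 [np.int64(322), array([-0.3624, -0.3457, -0.3354]), np.float64(0.002224244264286418)] lane (np.float64(-0.2212), np.float64(-0.3491))
205  91  99 102 102 103 100  65  41  43  45  45  39  38  42  45  44  46  46  45  44  43  42  39  38  40  45  47  48  48  48  47  47  46  40  38  39  46  47  47  47  47  51  84 138 120
208 101 102 102 
[... 1859 characters left out ...]
  59  76 124 145 144  95  90  87  86 101  67  43  41  53 103 132 138 138 133 116  68  39  38  48  89 100 103 103 103 103 102 103 113 148 158 160 158
241 142 151 153 121 105 103 102 102 103 101 109 116 129 142 105  93  97  78  49  39  37  49  91 102  89  76  67  47  36  35  36  64 138 156 149 117 103 105 120 152 159 158 158 160 160
244 159 159 158 153 124 106 102 103 103 103 105 117 148 158 150 100  53  37  36  35  46  77  99 108 109  99  70  50  47  58  97 145 158 159 158 159 158 158 160 160 160 160 160 159 158
247 161 160 159 160 159 158 158 159 155 154 153 153 158 159 159 157 125 105 101 107 142 155 157 158 160 159 151 126 142 151 153 158 160 161 160 160 160 158 158 158 160 160 160 160 159
```

View pics/s7.png

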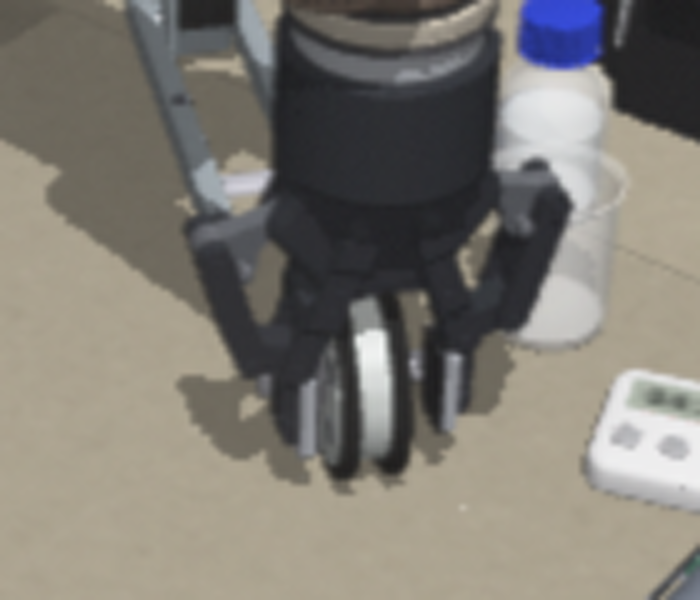

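```bash
cat > mid.py <<'E'
from h import *
import sys
def mid(c,tcp,box):
    f=c["frame"].astype(int); z=c["z_map"]; W=cloud(c); out=[]
    for r in range(box[2],box[3]):
        row=f[r,box[0]:box[1]].mean(1); u=np.arange(box[0],box[1])
        pk=row.max()
        if pk<125: continue
        k=row>pk*.9
        if k.sum()<3 or k.sum()>10: continue
        # subpixel edges at half between hub and flange(45)
        th=(pk+45)/2; i0=np.where(k)[0][0]; i1=np.where(k)[0][-1]
        a=i0
        while a>0 and row[a]>th:a-=1
        b=i1
        while b<len(row)-1 and row[b]>th:b+=1
        ua=u[a]+(th-row[a])/(row[a+1]-row[a]); ub=u[b]-(th-row[b])/(row[b-1]-row[b])
        d=np.median(z[r,u[k]]); out.append(np.r_[bp(c,(ua+ub)/2,r,d=d),ub-ua,r])
    return np.array(out)
if __name__=="__main__":
    n=sys.argv[1]; box=list(map(int,sys.argv[2:6])); c=dict(np.load(f"side{n}.npz")); o=mid(c,None,box)
    print(o.round(4))
    p=np.polyfit(o[:,1],o[:,0],1); r=o[:,0]-np.polyval(p,o[:,1]); k=abs(r)<.0015; p=np.polyfit(o[k,1],o[k,0],1)
    yaw=-np.arctan(p[0]); print("yaw",yaw, "pts",k.sum()); 
    for y in(-.42,-.3099,-.3,-.25,-.2,-.1265,-.08): print(y,np.polyval(p,y).round(4),"lane",(.5275-.0952*(y+.0805)).__round__(4))
E
python3 mid.py 0 335 370 245 285; python3 mid.py 7 346 362 209 240
```

```text
[[ 5.35200e-01 -4.04000e-01  7.13000e-02  7.00910e+00  2.45000e+02]
 [ 5.34700e-01 -4.07000e-01  7.18000e-02  7.03630e+00  2.46000e+02]
 [ 5.34400e-01 -4.09900e-01  7.21000e-02  7.24660e+00  2.47000e+02]
 [ 5.34000e-01 -4.12200e-01  7.19000e-02  7.19510e+00  2.48000e+02]
 [ 5.33500e-01 -4.14600e-01  7.18000e-02  7.02880e+00  2.49000e+02]
 [ 5.33100e-01 -4.17200e-01  7.20000e-02  6.98710e+00  2.50000e+02]
 [ 5.32800e-01 -4.19200e-01  7.16000e-02  7.01720e+00  2.51000e+02]
 [ 5.32700e-01 -4.21100e-01  7.11000e-02  7.22520e+00  2.52000e+02]
 [ 5.32400e-01 -4.22700e-01  7.02000e-02  7.34950e+00  2.53000e+02]
 [ 5.32000e-01 -4.23900e-01  6.92000e-02  7.67050e+00  2.54000e+02]
 [ 5.31500e-01 -4.25900e-01  6.87000e-02  7.54800e+00  2.55000e+02]
 [ 5.31100e-01 -4.28300e-01  6.88000e-02  7.52720e+00  2.56000e+02]
 [ 5.31100e-01 -4.28700e-01  6.69000e-02  7.59710e+00  2.57000e+02]
 [ 5.30900e-01 -4.29800e-01  6.57000e-02  7.62720e+00  2.58000e+02]
 [ 5.30600e-01 -4.32000e-01  6.55000e-02  7.61900e+00  2.59000e+02]
 [ 5.30500e-01 -4.33200e-01  6.43000e-02  7.58930e+00  2.60000e+02]
 [ 4.35200e-
[... 2479 characters left out ...]
1 -3.4110e-01  4.6000e-02  5.9429e+00  2.3200e+02]
 [ 5.5250e-01 -3.4040e-01  4.3100e-02  5.8751e+00  2.3300e+02]
 [ 5.5220e-01 -3.4250e-01  4.2500e-02  5.8515e+00  2.3400e+02]
 [ 5.5250e-01 -3.4110e-01  3.8900e-02  5.8217e+00  2.3500e+02]
 [ 5.5250e-01 -3.4130e-01  3.6700e-02  5.7556e+00  2.3600e+02]
 [ 5.5260e-01 -3.4130e-01  3.4200e-02  5.7173e+00  2.3700e+02]
 [ 5.5220e-01 -3.4110e-01  3.1700e-02  5.7420e+00  2.3800e+02]
 [ 5.5260e-01 -3.3870e-01  2.7200e-02  5.6368e+00  2.3900e+02]]
yaw 0.027976256009036162 pts 30
-0.42 0.5544 lane 0.5598
-0.3099 0.5513 lane 0.5493
-0.3 0.551 lane 0.5484
-0.25 0.5496 lane 0.5436
-0.2 0.5482 lane 0.5389
-0.1265 0.5461 lane 0.5319
-0.08 0.5448 lane 0.5275
```

Run:
```python
from h import *
c=dict(np.load("side7.npz"))
A=bp(c,280+(343.5)/5-.4,150+478/5-.4,z=.003);B=bp(c,280+393/5-.4,150+473/5-.4,z=.003);print(A,B,np.arctan2(*(B-A)[[1,0]]))
c=vision.read_camera("top");np.savez("top7.npz",**c)
cv2.imwrite("pics/t7.png",cv2.resize(c["frame"][190:290,240:360,::-1],None,fx=6,fy=6,interpolation=cv2.INTER_CUBIC))
c=dict(np.load("side7.npz"));cv2.imwrite("pics/s7b.png",cv2.resize(c["frame"][200:255,325:385,::-1],None,fx=10,fy=10,interpolation=cv2.INTER_CUBIC))
```

```text
[ 0.54332578 -0.32729878  0.003     ] [ 0.56238352 -0.3267238   0.003     ] 0.030161317896354435
```

View pics/s7b.png

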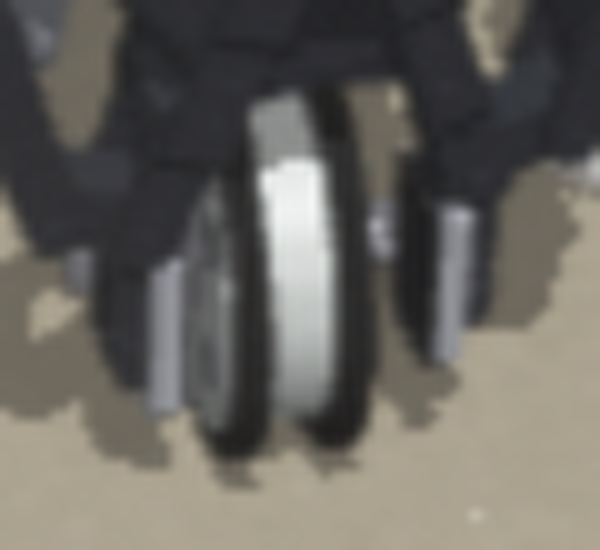

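View pics/t7.png

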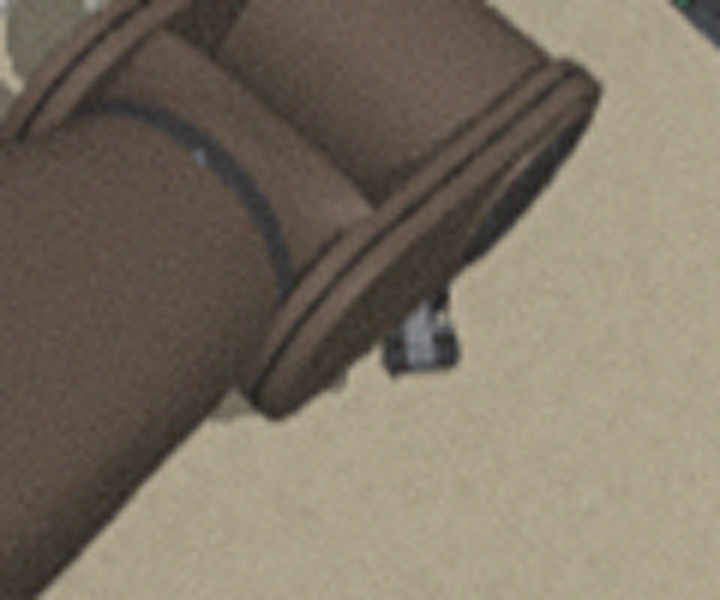

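jog_arm(commands="0 0 0 0 0 0;0 0 0 0 0 0;0 0 0 0 0 0;0 0 0 0 0 0;0 0 0 0 0 0;0.0002 0 0 0 0 0.01;0.0004 0 0 0 0 0.02;0.0006 0 0 0 0 0.03;0.0008 0 0 0 0 0.04;0.001 0 0 0 0 0.05;0.0012 0 0 0 0 0.06;0.0013 0 0 0 0 0.065;0.0013 0 0 0 0 0.065;0.0013 0 0 0 0 0.065", gripper=35)

```text
time: 15.18
eef_pos: [0.5537, -0.3296, 0.0253]
tcp_rot: [0.625, 0.781, 0.0, -0.0]
contact_force: [-0.3, 0.1, 0.2]
opening: 0.349
```

jog_arm(commands="0 0 0 0 0 0;0 0 0 0 0 0;0 0 0 0 0 0;0 0 0 0 0 0;0 0 0 0 0 0;0 0 0 0 0 0", gripper=54)

```text
time: 15.92
eef_pos: [0.5537, -0.3297, 0.0254]
tcp_rot: [0.625, 0.781, 0.0, 0.0]
contact_force: [0.2, -0.6, -0.1]
opening: 0.539
```

```bash
python3 look.py 8 150;  python3 mid.py 8 342 364 209 240 | tail -30
python3 - <<'E'
import numpy as np,cv2
c=dict(np.load("side8.npz"));cv2.imwrite("pics/s8b.png",cv2.resize(c["frame"][200:255,325:385,::-1],None,fx=10,fy=10,interpolation=cv2.INTER_CUBIC))
E
```

```text
[ 0.55367564 -0.32966935  0.02533863] [6.24834934e-01 7.80756879e-01 4.30871449e-06 2.13424677e-05] 15.975 [-0.55359464 -0.19972974  0.03625738] 0.5396736322784859
tip px crop [array([371.64341162, 432.88661616])]
 [ 5.52900e-01 -3.23700e-01  6.70000e-02  6.27580e+00  2.17000e+02]
 [ 5.52700e-01 -3.26900e-01  6.72000e-02  6.17510e+00  2.18000e+02]
 [ 5.53100e-01 -3.28200e-01  6.59000e-02  6.58440e+00  2.19000e+02]
 [ 5.53200e-01 -3.29300e-01  6.45000e-02  6.48380e+00  2.20000e+02]
 [ 5.53200e-01 -3.31200e-01  6.36000e-02  6.31300e+00  2.21000e+02]
 [ 5.53300e-01 -3.32900e-01  6.27000e-02  6.34840e+00  2.22000e+02]
 [ 5.53600e-01 -3.32900e-01  6.03000e-02  6.12630e+00  2.23000e+02]
 [ 5.53500e-01 -3.35600e-01  6.02000e-02  6.18820e+00  2.24000e+02]
 [ 5.53600e-01 -3.36200e-01  5.83000e-02  6.21310e+00  2.25000e+02]
 [ 5.53900e-01 -3.37400e-01  5.70000e-02  6.24950e+00  2.26000e+02]
 [ 5.53800e-01 -3.38800e-01  5.58000e-02  6.20740e+00  2.27000e+02]
 [ 5.54200e-01 -3.38200e-01  5.29000e-02  5.93670e+00  2.28000e+02]
 [ 5.54300e-01 -3.38700e-01  5.09000e-02  5.89450e+00  2.29000e+02]
 [ 5.54200e-01 -3.39900e-01  4.96000e-02  5.89130e+00  2.30000e+02]
 [ 5.54100e-01 -3.40900e-01  4.81000e-02  5.85220e+00  2.31000e+02]
 [ 5.54300e-01 -3.41600e-01  4.63000e-02  5.68590e+00  2.32000e+02]
 [ 5.54700e-01 -3.39800e-01  4.24000e-02  5.60070e+00  2.33000e+02]
 [ 5.54500e-01 -3.41400e-01  4.14000e-02  5.62100e+00  2.34000e+02]
 [ 5.54400e-01 -3.42100e-01  3.96000e-02  5.59450e+00  2.35000e+02]
 [ 5.36300e-01 -3.40200e-01  3.74000e-02  2.54692e+01  2.36000e+02]
 [ 5.32600e-01 -3.39200e-01  3.45000e-02  2.95530e+01  2.37000e+02]
 [ 5.26100e-01 -3.37900e-01  3.17000e-02  3.62475e+01  2.38000e+02]]
yaw 0.03244475308328778 pts 8
-0.42 0.5557 lane 0.5598
-0.3099 0.5522 lane 0.5493
-0.3 0.5518 lane 0.5484
-0.25 0.5502 lane 0.5436
-0.2 0.5486 lane 0.5389
-0.1265 0.5462 lane 0.5319
-0.08 0.5447 lane 0.5275
```

View pics/s8b.png

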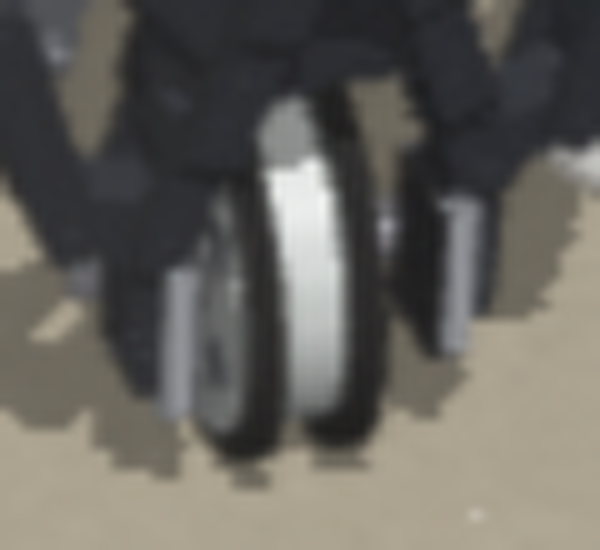

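Run:
```python
from h import *
from mid import mid
for n,bx in((7,(346,362,209,240)),(8,(346,363,209,240))):
    c=dict(np.load(f"side{n}.npz")); o=mid(c,None,bx); k=(o[:,3]<7.5)&(o[:,3]>5); o=o[k]
    from scipy.stats import theilslopes
    s=theilslopes(o[:,0],o[:,1]); print(n,"yaw",-np.arctan(s[0]),-s[2],-s[3],"x at -.31",s[1]+s[0]*-.31,len(o))
    f=c["frame"].astype(int).mean(2)
    # lowest dark row per column -> flange bottoms
    for u in range(342,366):
        col=f[236:252,u]; i=[j for j in range(15) if col[j]<=72 ]; print((u,236+max(i)) if i else (u,None),end=" ")
    print()
c=dict(np.load("side8.npz"))
q=lambda a,b:bp(c,325+(a+.5)/10-.5,200+(b+.5)/10-.5,z=.003)
A=q(240,461);B=q(343,447);print(A,B,np.arctan2(*(B-A)[[1,0]]))
A=q(235,459);B=q(335,450);print(A,B,np.arctan2(*(B-A)[[1,0]]))
```

```text
7 yaw 0.0385797107752599 0.0530270495070966 0.02716692411875181 x at -.31 0.5508958893854482 29
(342, None) (343, None) (344, None) (345, None) (346, 244) (347, 245) (348, 245) (349, 245) (350, 244) (351, 243) (352, None) (353, None) (354, None) (355, 242) (356, 244) (357, 244) (358, 244) (359, 244) (360, 243) (361, 241) (362, 237) (363, None) (364, None) (365, None) 
8 yaw 0.10022641182892807 0.11880350451656774 0.08511164503099487 x at -.31 0.5510051488321877 26
(342, None) (343, None) (344, None) (345, None) (346, 244) (347, 245) (348, 245) (349, 245) (350, 245) (351, 245) (352, 244) (353, 241) (354, None) (355, 242) (356, 243) (357, 244) (358, 244) (359, 244) (360, 244) (361, 243) (362, 241) (363, 238) (364, None) (365, None) 
[ 0.54359878 -0.32862762  0.003     ] [ 0.56358201 -0.32701406  0.003     ] 0.08057085505904703
[ 0.54274809 -0.3279488   0.003     ] [ 0.56193391 -0.32768176  0.003     ] 0.013917625229639609
```

jog_arm(commands="-0.0005 -0.0005 0 0 0 -0.03;-0.001 -0.001 0 0 0 -0.06;-0.0015 -0.0015 0 0 0 -0.09;-0.002 -0.0015 0 0 0 -0.127;-0.002 -0.0015 0 0 0 -0.127;-0.0021 0.0005 0 0 0 -0.127;-0.0024 0.003 0 0 0 -0.127;-0.0027 0.006 0 0 0 -0.127;-0.003 0.009 0 0 0 -0.127;-0.0034 0.013 0 0 0 -0.127;-0.0038 0.017 0 0 0 -0.127;-0.0042 0.021 0 0 0 -0.127;-0.0045 0.025 0 0 0 -0.127;-0.0049 0.029 0 0 0 -0.127;-0.0053 0.033 0 0 0 -0.127;-0.0056 0.036 0 0 0 -0.127;-0.0058 0.038 0 0 0 -0.127;-0.0059 0.039 0 0 0 -0.127;-0.0059 0.039 0 0 0 -0.127")

```text
time: 18.35
eef_pos: [0.5478, -0.2907, 0.0253]
tcp_rot: [0.673, 0.74, -0.0, 0.0]
contact_force: [0.3, -0.4, -0.4]
opening: 0.543
```

```bash
python3 look.py 9 135
python3 - <<'E'
from h import *
from mid import mid
from scipy.stats import theilslopes
n=9;c=dict(np.load(f"side{n}.npz"));o=mid(c,None,(340,360,190,230)); o=o[(o[:,3]<8)&(o[:,3]>4)]
s=theilslopes(o[:,0],o[:,1]); print(n,"yaw",-np.arctan(s[0]),-s[2],-s[3],"x at -.26",s[1]+s[0]*-.26,"lane",.5275-.0952*(-.26+.0805),len(o)); print(o[::4].round(4))
E
```

```text
[ 0.54775514 -0.29071178  0.02531461] [ 6.73133311e-01  7.39521160e-01 -1.95993896e-06  9.73804898e-06] 18.4 [ 0.64896644 -0.22517947 -0.3709879 ] 0.5432817375091737
tip px crop [array([340.01283861, 443.7787227 ])]
9 yaw 0.09471028469898198 0.11459093598093786 0.08300894019465958 x at -.26 0.5461109139853392 lane 0.5445884 27
[[ 5.4830e-01 -2.7770e-01  7.2100e-02  5.7209e+00  2.0000e+02]
 [ 5.4910e-01 -2.8630e-01  6.9000e-02  6.0462e+00  2.0400e+02]
 [ 5.4910e-01 -2.9370e-01  6.5300e-02  6.3157e+00  2.0800e+02]
 [ 5.4970e-01 -2.9940e-01  6.0200e-02  5.9679e+00  2.1200e+02]
 [ 5.5010e-01 -3.0290e-01  5.3400e-02  5.9853e+00  2.1600e+02]
 [ 5.5060e-01 -3.0500e-01  4.5500e-02  5.8011e+00  2.2000e+02]
 [ 5.5060e-01 -3.0490e-01  3.5800e-02  5.4608e+00  2.2400e+02]]
```

View pics/s9.png

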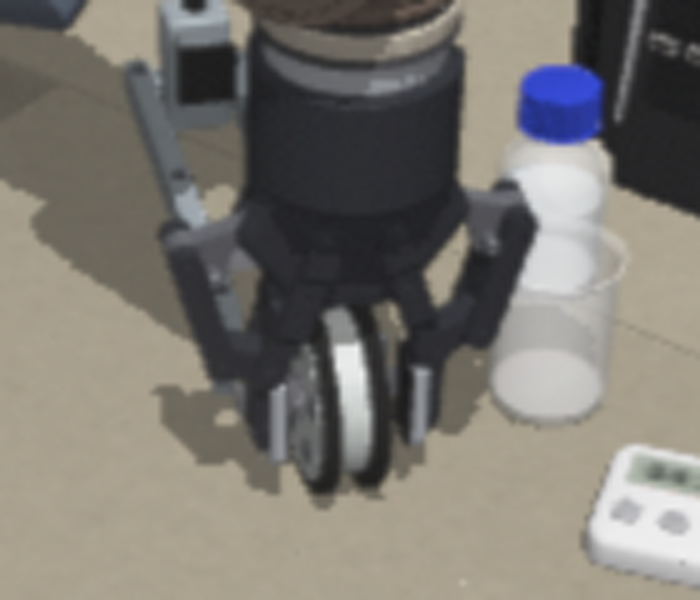

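jog_arm(commands="-0.0002 0.002 0 0 0 0;-0.0005 0.005 0 0 0 0;-0.0009 0.009 0 0 0 0;-0.0012 0.013 0 0 0 0;-0.0017 0.0175 0 0 0 0;-0.0021 0.022 0 0 0 0;-0.0025 0.0265 0 0 0 0;-0.003 0.031 0 0 0 0;-0.0034 0.0355 0 0 0 0;-0.0038 0.04 0 0 0 0;-0.0042 0.0445 0 0 0 0;-0.0047 0.049 0 0 0 0;-0.0051 0.0535 0 0 0 0;-0.0055 0.058 0 0 0 0;-0.006 0.0625 0 0 0 0;-0.0063 0.0665 0 0 0 0;-0.0067 0.07 0 0 0 0;-0.007 0.073 0 0 0 0;-0.0071 0.075 0 0 0 0;-0.0071 0.075 0 0 0 0")

```text
time: 20.9
eef_pos: [0.5406, -0.2155, 0.0253]
tcp_rot: [0.673, 0.74, -0.0, -0.0]
contact_force: [0.4, -0.7, -0.1]
opening: 0.539
```

```bash
python3 look.py 10 105
python3 - <<'E'
from h import *
from mid import mid
from scipy.stats import theilslopes
n=10;c=dict(np.load(f"side{n}.npz"));o=mid(c,None,(335,358,165,210)); o=o[(o[:,3]<8)&(o[:,3]>4)]
s=theilslopes(o[:,0],o[:,1]); print(n,"yaw",-np.arctan(s[0]),-s[2],-s[3],"x at -.2",s[1]+s[0]*-.2,"lane",.5275-.0952*(-.2+.0805),len(o)); print(o[::4].round(4))
E
```

```text
[ 0.54070143 -0.21567461  0.02535995] [6.73087228e-01 7.39563101e-01 2.86218182e-06 6.54096975e-05] 20.95 [-0.35046897 -0.17654242  0.32584457] 0.542772522975203
tip px crop [array([294.71794388, 479.46338745])]
10 yaw 0.07748419691290138 0.09876090564611474 0.06575050481258764 x at -.2 0.5408917633422665 lane 0.5388763999999999 25
[[ 5.3880e-01 -1.9180e-01  7.2200e-02  6.1220e+00  1.7500e+02]
 [ 5.4140e-01 -2.0850e-01  6.8800e-02  5.5833e+00  1.8100e+02]
 [ 5.4190e-01 -2.1680e-01  6.4900e-02  5.9782e+00  1.8500e+02]
 [ 5.4240e-01 -2.2150e-01  5.8600e-02  5.7268e+00  1.8900e+02]
 [ 5.4300e-01 -2.2630e-01  5.2200e-02  5.6508e+00  1.9300e+02]
 [ 5.4300e-01 -2.2920e-01  4.4600e-02  5.4592e+00  1.9700e+02]
 [ 5.6400e-01 -2.1380e-01  8.9000e-03  5.7963e+00  2.0600e+02]]
```

View pics/s10.png

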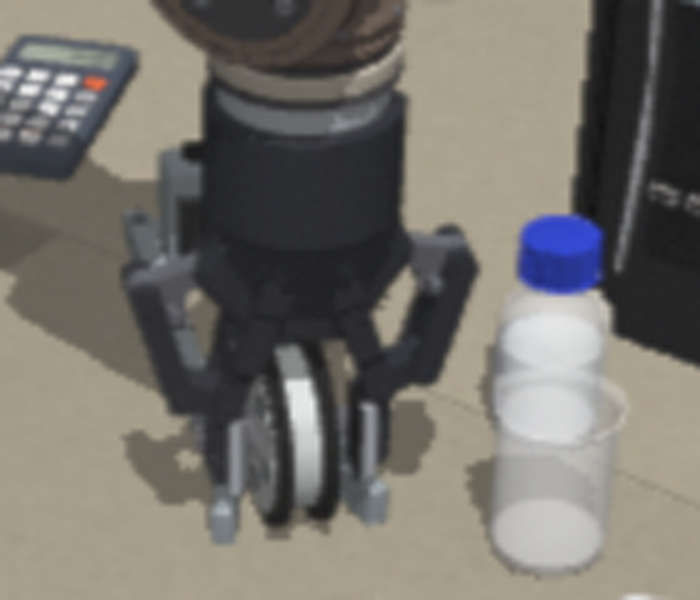

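jog_arm(commands="-0.0002 0.002 0 0 0 0;-0.0005 0.005 0 0 0 0;-0.0008 0.0085 0 0 0 0;-0.0012 0.012 0 0 0 0;-0.0015 0.016 0 0 0 0;-0.0019 0.02 0 0 0 0;-0.0023 0.024 0 0 0 0;-0.0026 0.0275 0 0 0 0;-0.003 0.031 0 0 0 0;-0.0033 0.0345 0 0 0 0;-0.0036 0.038 0 0 0 0;-0.0039 0.041 0 0 0 0;-0.0041 0.043 0 0 0 0;-0.0043 0.0445 0 0 0 0;-0.0043 0.045 0 0 0 0;-0.0043 0.045 0 0 0 0")

```text
time: 22.95
eef_pos: [0.5364, -0.1707, 0.0253]
tcp_rot: [0.673, 0.74, 0.0, 0.0]
contact_force: [0.6, -0.4, 0.7]
opening: 0.537
```

```bash
python3 look.py 11 95
python3 - <<'E'
from h import *
from mid import mid
from scipy.stats import theilslopes
n=11;c=dict(np.load(f"side{n}.npz"));o=mid(c,None,(332,352,155,195)); o=o[(o[:,3]<8)&(o[:,3]>4)]
s=theilslopes(o[:,0],o[:,1]); print(n,"yaw",-np.arctan(s[0]),-s[2],-s[3],"x at -.15",s[1]+s[0]*-.15,"lane",.5275-.0952*(-.15+.0805),len(o)); print(o[::4].round(4))
E
```

```text
[ 0.53638626 -0.17072253  0.02535728] [6.73131391e-01 7.39522905e-01 6.75770122e-07 5.07704681e-05] 23.0 [-0.69452544  0.60113616  1.42794569] 0.537717768788657
tip px crop [array([269.65001833, 466.80758238])]
11 yaw 0.1222911246095144 0.14350194111795786 0.0912903997100468 x at -.15 0.5342724803098253 lane 0.5341163999999999 18
[[ 5.3470e-01 -1.6610e-01  7.0200e-02  7.7967e+00  1.6900e+02]
 [ 5.3790e-01 -1.7440e-01  6.3300e-02  5.7693e+00  1.7400e+02]
 [ 5.3770e-01 -1.8160e-01  5.8400e-02  5.4074e+00  1.7800e+02]
 [ 5.3870e-01 -1.8490e-01  5.0800e-02  5.5451e+00  1.8200e+02]
 [ 5.3890e-01 -1.8560e-01  4.1300e-02  5.3701e+00  1.8600e+02]]mid.py:17: RuntimeWarning: divide by zero encountered in scalar divide
  ua=u[a]+(th-row[a])/(row[a+1]-row[a]); ub=u[b]-(th-row[b])/(row[b-1]-row[b])
```

View pics/s11.png

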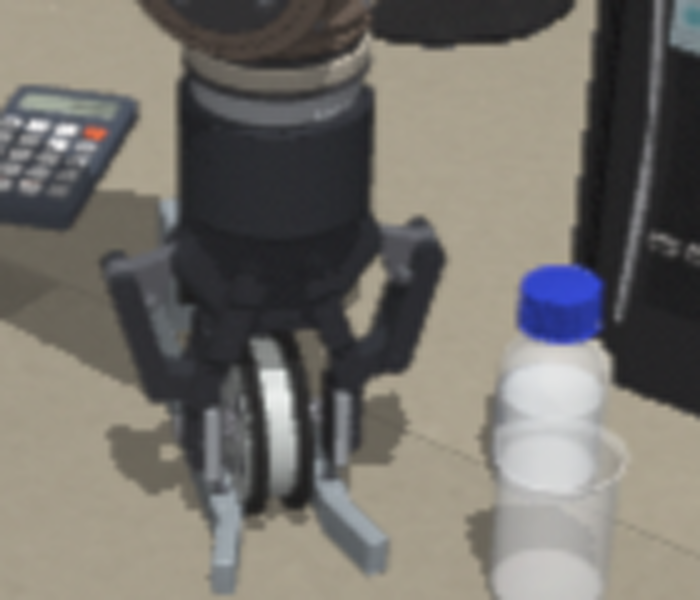

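jog_arm(commands="-0.0001 0.001 0 0 0 0;-0.0003 0.003 0 0 0 0;-0.0005 0.005 0 0 0 0;-0.0007 0.007 0 0 0 0;-0.0009 0.009 0 0 0 0;-0.0011 0.011 0 0 0 0;-0.0012 0.013 0 0 0 0")

```text
time: 23.88
eef_pos: [0.5358, -0.158, 0.0259]
tcp_rot: [0.673, 0.739, 0.0, 0.001]
contact_force: [0.5, -3.1, 2.2]
opening: 0.541
```

jog_arm(commands="-0.0001 0.0015 0 0 0 0;-0.0003 0.003 0 0 0 0;-0.0004 0.0045 0 0 0 0;-0.0006 0.006 0 0 0 0")

```text
time: 24.38
eef_pos: [0.5342, -0.1511, 0.025]
tcp_rot: [0.673, 0.74, 0.0, -0.001]
contact_force: [0.4, -2.1, 0.8]
opening: 0.54
```

jog_arm(commands="-0.0001 0.0015 0 0 0 0;-0.0003 0.003 0 0 0 0;-0.0004 0.0045 0 0 0 0;-0.0006 0.006 0 0 0 0")

```text
time: 24.88
eef_pos: [0.5337, -0.1453, 0.0251]
tcp_rot: [0.673, 0.74, 0.0, -0.0]
contact_force: [0.0, 0.4, -0.5]
opening: 0.54
```

```bash
python3 look.py 12 85
```

```text
[ 0.53366535 -0.14510222  0.02508253] [ 6.73126565e-01  7.39527137e-01  4.62013243e-05 -4.89244980e-04] 24.925 [-0.6051465   0.25071366  0.40524091] 0.5419869178389355
tip px crop [array([255.44397931, 483.40706363])]
```

View pics/s12.png

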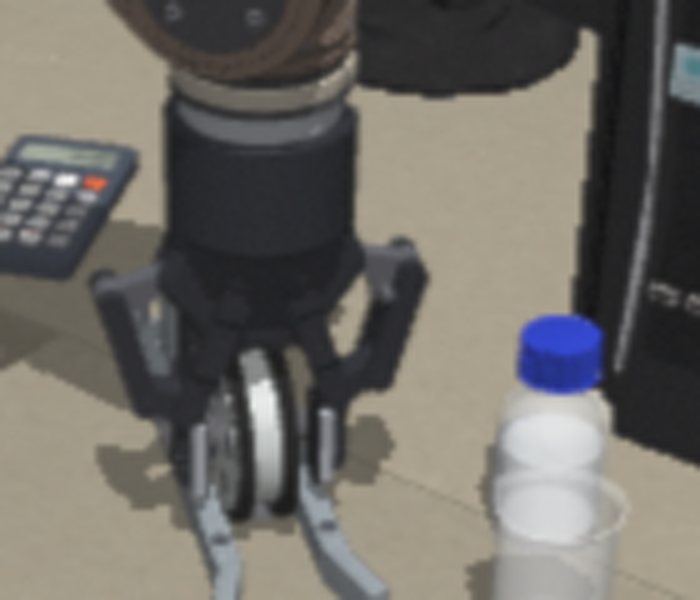

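jog_arm(commands="-0.0001 0.0015 0 0 0 0;-0.0003 0.003 0 0 0 0;-0.0004 0.0045 0 0 0 0;-0.0006 0.006 0 0 0 0;-0.0007 0.0075 0 0 0 0;-0.0009 0.009 0 0 0 0")

```text
time: 25.68
eef_pos: [0.533, -0.1366, 0.0253]
tcp_rot: [0.673, 0.74, -0.0, -0.0]
contact_force: [-0.4, -0.3, 0.8]
opening: 0.54
```

```bash
python3 look.py 13 85
python3 - <<'E'
from h import *
from mid import mid
for n in (12,13):
    c=dict(np.load(f"side{n}.npz"));o=mid(c,None,(325,348,150,188)); o=o[(o[:,3]<8)&(o[:,3]>4)]; print(n,o[::3].round(4))
E
```

```text
[ 0.53297195 -0.13637029  0.02528545] [ 6.73077745e-01  7.39571725e-01  1.87517715e-05 -1.11588984e-04] 25.725 [ 0.15042616  0.41950513 -0.02882999] 0.5401588607057825
tip px crop [array([251.26134706, 471.67765505])]
12 [[ 5.3340e-01 -1.2580e-01  7.6600e-02  4.6563e+00  1.5600e+02]
 [ 5.3430e-01 -1.3450e-01  7.4600e-02  5.2370e+00  1.5900e+02]
 [ 5.3470e-01 -1.4720e-01  7.2700e-02  5.6665e+00  1.6300e+02]
 [ 5.3510e-01 -1.5100e-01  6.7800e-02  5.7340e+00  1.6600e+02]
 [ 5.3560e-01 -1.5550e-01  6.3400e-02  5.5831e+00  1.6900e+02]
 [ 5.3620e-01 -1.5720e-01  5.7100e-02  5.4983e+00  1.7200e+02]
 [ 5.3570e-01 -1.6230e-01  5.3100e-02  5.4500e+00  1.7500e+02]
 [ 5.3600e-01 -1.6170e-01  4.5300e-02  5.1728e+00  1.7800e+02]]
13 [[ 5.2900e-01 -9.6600e-02  6.4200e-02  6.5811e+00  1.5400e+02]
 [ 5.3030e-01 -1.0470e-01  6.1600e-02  5.2591e+00  1.5700e+02]
 [ 5.3090e-01 -1.0790e-01  5.6000e-02  4.9448e+00  1.6000e+02]
 [ 5.4460e-01 -1.2480e-01  4.4000e-03  6.5457e+00  1.8400e+02]]
```

View pics/s13.png

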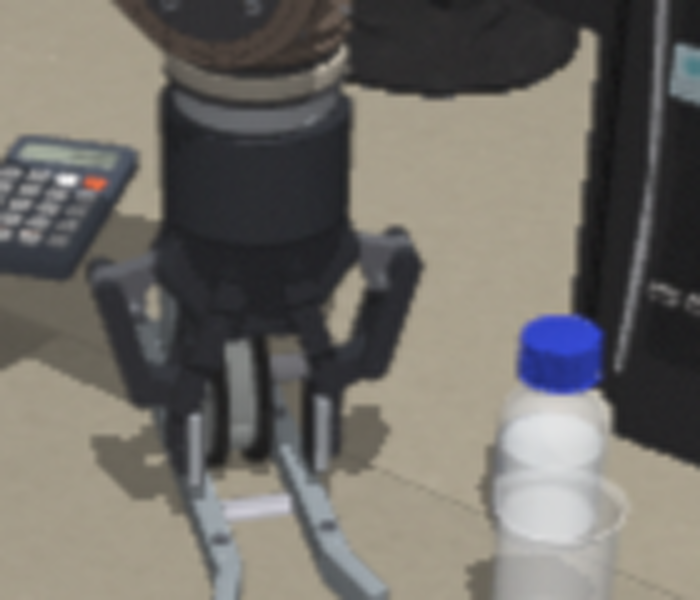

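jog_arm(commands="-0.0002 0.002 0 0 0 0;-0.0005 0.005 0 0 0 0;-0.0008 0.008 0 0 0 0;-0.001 0.011 0 0 0 0;-0.0013 0.014 0 0 0 0;-0.0016 0.017 0 0 0 0;-0.0019 0.02 0 0 0 0;-0.0022 0.023 0 0 0 0;-0.0024 0.025 0 0 0 0;-0.0025 0.0265 0 0 0 0;-0.0026 0.0275 0 0 0 0;-0.0027 0.028 0 0 0 0;-0.0027 0.028 0 0 0 0")

```text
time: 27.35
eef_pos: [0.5303, -0.1086, 0.0253]
tcp_rot: [0.673, 0.74, -0.0, -0.0]
contact_force: [0.3, 0.2, -0.3]
opening: 0.538
```

```bash
python3 look.py 14 75
```

```text
[ 0.53035925 -0.10867843  0.02533184] [6.73128999e-01 7.39525085e-01 3.04751780e-06 7.96745673e-06] 27.4 [-0.11349576  0.09703345  0.13165982] 0.5410535580651573
tip px crop [array([237.37359587, 486.59152288])]
```

View pics/s14.png

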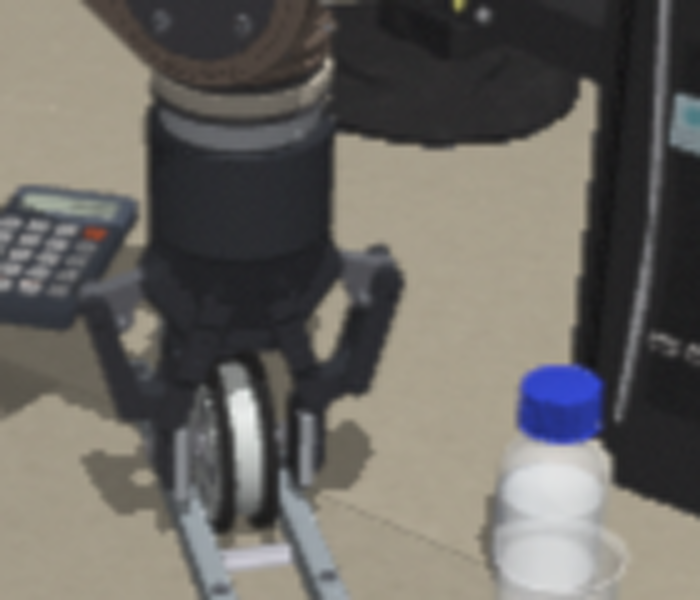

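jog_arm(commands="-0.0001 0.001 0 0 0 0;-0.0002 0.002 0 0 0 0;-0.0003 0.003 0 0 0 0;-0.0004 0.004 0 0 0 0")

```text
time: 27.9
eef_pos: [0.5299, -0.1046, 0.0253]
tcp_rot: [0.673, 0.74, -0.0, -0.0]
contact_force: [0.4, 0.1, -0.5]
opening: 0.536
```

jog_arm(commands="-0.0001 0.001 0 0 0 0;-0.0002 0.002 0 0 0 0;-0.0003 0.003 0 0 0 0")

```text
time: 28.28
eef_pos: [0.5296, -0.1016, 0.0253]
tcp_rot: [0.673, 0.74, 0.0, -0.0]
contact_force: [0.0, 0.2, 0.7]
opening: 0.54
```

jog_arm(commands="-0.0001 0.001 0 0 0 0;-0.0002 0.002 0 0 0 0")

```text
time: 28.52
eef_pos: [0.5294, -0.0996, 0.0253]
tcp_rot: [0.673, 0.74, 0.0, 0.0]
contact_force: [0.8, 0.4, -0.3]
opening: 0.54
```

```bash
python3 look.py 15 75
python3 - <<'E'
from h import *
from mid import mid
for n in (14,15):
    c=dict(np.load(f"side{n}.npz"));o=mid(c,None,(318,342,140,180)); o=o[(o[:,3]<8)&(o[:,3]>4)]; print(n,o[::3,:3].round(4))
E
```

```text
[ 0.52938681 -0.09944929  0.02528916] [ 6.73082975e-01  7.39566967e-01 -9.06217203e-06 -1.03050358e-04] 28.575 [ 0.45127504 -1.65374423  0.28869912] 0.5361328278920011
tip px crop [array([232.62925278, 475.31316371])]
14 [[ 0.5298 -0.0897  0.0724]
 [ 0.5309 -0.0988  0.0703]
 [ 0.5311 -0.1087  0.0689]
 [ 0.5315 -0.1141  0.0647]
 [ 0.5323 -0.1179  0.0596]
 [ 0.5324 -0.121   0.0541]
 [ 0.5323 -0.1242  0.0487]
 [ 0.5327 -0.1221  0.0397]]
15 [[ 0.5292 -0.0808  0.0722]
 [ 0.5297 -0.0918  0.0712]
 [ 0.5303 -0.1     0.0687]
 [ 0.5306 -0.1041  0.0637]
 [ 0.5311 -0.1102  0.0599]
 [ 0.5313 -0.113   0.0542]
 [ 0.5316 -0.1139  0.0472]
 [ 0.5317 -0.116   0.041 ]]
```

jog_arm(commands="-0.0001 0.001 0 0 0 0;-0.0002 0.002 0 0 0 0")

```text
time: 28.82
eef_pos: [0.5293, -0.0976, 0.0253]
tcp_rot: [0.673, 0.74, 0.0, 0.0]
contact_force: [0.2, 0.9, 0.2]
opening: 0.54
```

jog_arm(commands="-0.0001 0.001 0 0 0 0;-0.0002 0.002 0 0 0 0")

```text
time: 29.08
eef_pos: [0.529, -0.0956, 0.0253]
tcp_rot: [0.673, 0.74, -0.0, -0.0]
contact_force: [-0.3, 0.4, -0.6]
opening: 0.54
```

jog_arm(commands="-0.0001 0.001 0 0 0 0;-0.0002 0.002 0 0 0 0")

```text
time: 29.32
eef_pos: [0.529, -0.0943, 0.0255]
tcp_rot: [0.673, 0.74, -0.0, 0.001]
contact_force: [0.2, -4.8, -0.2]
opening: 0.544
```

jog_arm(commands="-0.0001 0.0008 0 0 0 0;-0.0001 0.0008 0 0 0 0")

```text
time: 29.58
eef_pos: [0.529, -0.0938, 0.0255]
tcp_rot: [0.673, 0.74, -0.0, 0.001]
contact_force: [-0.4, -4.5, -0.3]
opening: 0.542
```

jog_arm(commands="-0.0001 0.001 0 0 0 0;-0.0001 0.001 0 0 0 0")

```text
time: 29.82
eef_pos: [0.529, -0.0932, 0.0255]
tcp_rot: [0.673, 0.74, -0.001, 0.001]
contact_force: [-1.3, -7.4, -1.5]
opening: 0.538
```

Run:
```python
from h import *
for i in range(3):
    vision.read_camera("side"); print(get_state()["contact_force"])
```

```text
[-0.26957445 -5.69250186 -0.01793407]
[ 0.12760145 -5.45919315  0.06882903]
[-0.87070367 -6.0014407  -0.79440492]
```

jog_arm(commands="-0.0001 0.001 0 0 0 0;-0.0002 0.0022 0 0 0 0;-0.0002 0.0022 0 0 0 0")

```text
time: 30.35
eef_pos: [0.529, -0.0919, 0.0256]
tcp_rot: [0.673, 0.74, -0.001, 0.002]
contact_force: [-0.2, -9.1, -1.3]
opening: 0.539
```

Run:
```python
from h import *
for i in range(4):
    vision.read_camera("side"); print(get_state()["contact_force"])
```

```text
[ -0.12281603 -10.684867    -1.24380656]
[-0.39193456 -9.32913312 -1.13968777]
[-0.50978295 -9.45355523 -1.92758499]
[-0.39997052 -9.13308933 -1.22170917]
```

jog_arm(commands="0 0.0002 0 0 0 0;0 0.0002 0 0 0 0;0 0.0002 0 0 0 0;0 0.0002 0 0 0 0;0 0.0002 0 0 0 0;0 0.0002 0 0 0 0;0 0.0002 0 0 0 0")

```text
time: 31.42
eef_pos: [0.529, -0.0919, 0.0256]
tcp_rot: [0.673, 0.74, -0.001, 0.002]
contact_force: [-0.5, -10.3, -2.0]
opening: 0.541
```

```bash
python3 look.py 16 75
python3 - <<'E'
from h import *
from mid import mid
from scipy.stats import theilslopes
n=16
c=dict(np.load(f"side{n}.npz"));o=mid(c,None,(318,342,140,180)); o=o[(o[:,3]<8)&(o[:,3]>4)]; print(n,o[::3,:3].round(4))
s=theilslopes(o[:,0],o[:,1]); print(-s[0], s[1]+s[0]*-.075,.5275-.0952*(-.075+.0805))
E
```

```text
[ 0.52897369 -0.09192641  0.02561726] [ 0.67249333  0.74009882 -0.00130062  0.00218538] 31.475 [-0.29151195 -9.65718376 -1.86238204] 0.5334572397053537
tip px crop [array([229.65740413, 465.46690623])]
16 [[ 0.5286 -0.0728  0.0725]
 [ 0.5293 -0.0841  0.0717]
 [ 0.5297 -0.0913  0.0684]
 [ 0.5303 -0.0974  0.0646]
 [ 0.5306 -0.101   0.0593]
 [ 0.5308 -0.1047  0.0541]
 [ 0.5312 -0.1072  0.0481]
 [ 0.5314 -0.1083  0.0412]
 [ 0.5538 -0.0893  0.017 ]]
0.08505872953491389 0.5287279240938022 0.5269764mid.py:17: RuntimeWarning: divide by zero encountered in scalar divide
  ua=u[a]+(th-row[a])/(row[a+1]-row[a]); ub=u[b]-(th-row[b])/(row[b-1]-row[b])
```

View pics/s16.png

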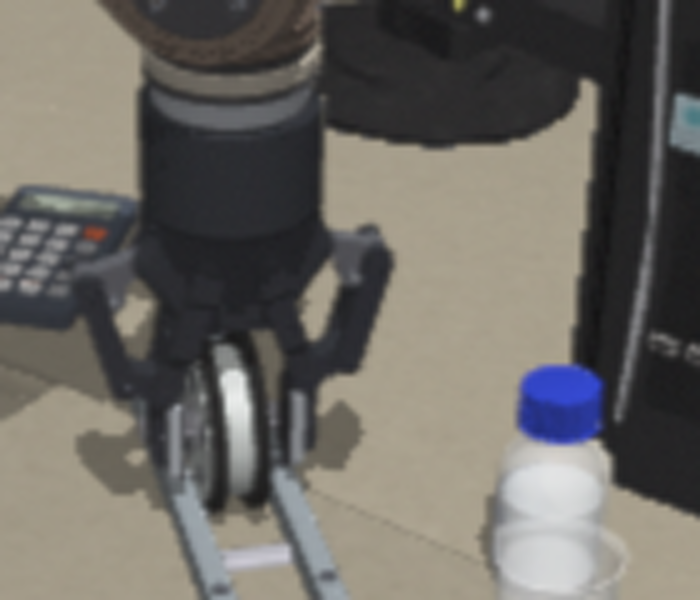

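jog_arm(commands="0 -0.0007 0 0 0 0;0.0001 -0.0014 0 0 0 0;0.0002 -0.0021 0 0 0 0;0.0003 -0.0028 0 0 0 0;0.0003 -0.0035 0 0 0 0;0.0004 -0.0042 0 0 0 0;0.0005 -0.005 0 0 0 0;0.0006 -0.006 0 0 0 0;0.0007 -0.007 0 0 0 0;0.0008 -0.008 0 0 0 0;0.001 -0.011 0 0 0 0;0.0014 -0.015 0 0 0 0;0.0019 -0.02 0 0 0 0;0.0024 -0.025 0 0 0 0;0.0028 -0.03 0 0 0 0;0.0033 -0.035 0 0 0 0;0.0033 -0.035 0 0 0 0;0.0033 -0.035 0 0 0 0")

```text
time: 33.72
eef_pos: [0.5317, -0.1244, 0.0253]
tcp_rot: [0.673, 0.74, -0.0, -0.0]
contact_force: [-0.2, 0.6, 0.3]
opening: 0.542
```

```bash
python3 look.py 17 75
```

```text
[ 0.53168572 -0.12434185  0.02528077] [ 6.73114045e-01  7.39538690e-01  3.40377845e-06 -9.16522650e-05] 33.775 [ 0.6938878   0.16691673 -0.34376231] 0.5378601543600988
tip px crop [array([244.81721465, 506.34752732])]
```

View pics/s17.png

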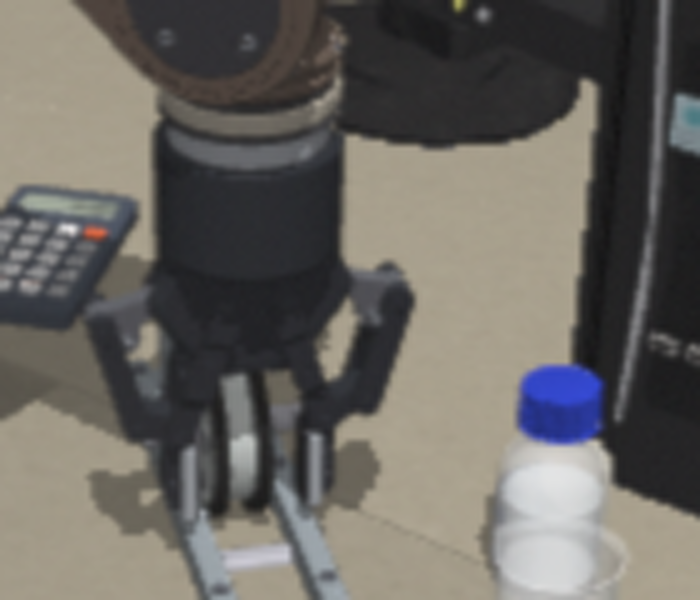

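jog_arm(commands="0 -0.001 0.01 0 0 0;0 -0.002 0.025 0 0 0;0 -0.003 0.045 0 0 0;0 -0.003 0.065 0 0 0;0 -0.003 0.085 0 0 0;0 -0.003 0.11 0 0 0;0 -0.01 0.14 0 0 0;0 -0.03 0.17 0 0 0;0 -0.07 0.19 0 0 0;0 -0.12 0.2 0 0 0;0 -0.17 0.2 0 0 0;0 -0.22 0.2 0 0 0;0 -0.26 0.2 0 0 0;0 -0.28 0.2 0 0 0;0 -0.28 0.2 0 0 0;0 -0.28 0.2 0 0 0")

```text
time: 35.78
eef_pos: [0.532, -0.403, 0.2255]
tcp_rot: [0.673, 0.74, 0.0, -0.0]
contact_force: [0.2, 0.0, 0.2]
opening: 0.538
```

```bash
python3 look.py 18 75
python3 - <<'E'
from h import *
c=vision.read_camera("top");cv2.imwrite("pics/t18.png",c["frame"][:,:,::-1]);cv2.imwrite("pics/t18b.png",cv2.resize(c["frame"][200:275,140:270,::-1],None,fx=6,fy=6,interpolation=cv2.INTER_CUBIC))
c=vision.read_camera("side");cv2.imwrite("pics/s18f.png",cv2.resize(c["frame"][110:230,270:430,::-1],None,fx=5,fy=5,interpolation=cv2.INTER_CUBIC))
E
```

```text
[ 0.53208328 -0.40284343  0.22552466] [ 6.72545494e-01  7.40055725e-01  2.05632845e-04 -2.01335330e-04] 35.825 [-0.23250401  0.48348117 -0.28156875] 0.5413397958916234
tip px crop [array([363.42870037, 459.30191367])]
```

View pics/t18.png

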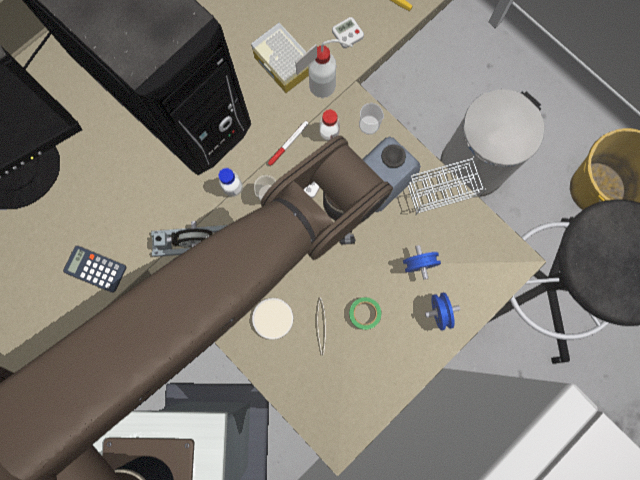

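View pics/t18b.png

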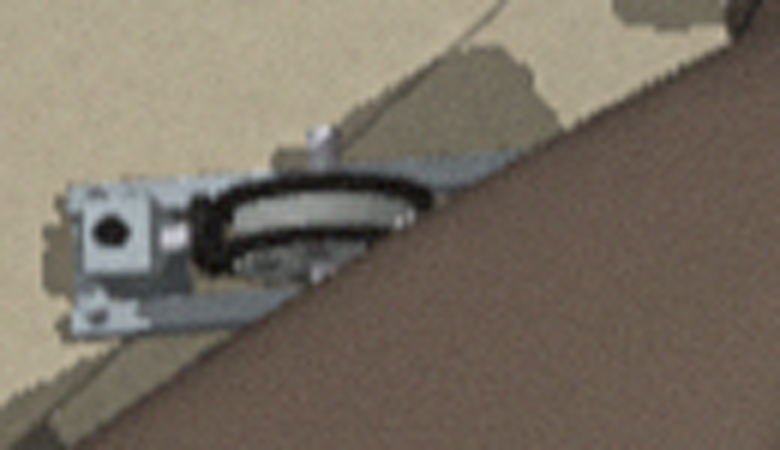

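View pics/s18f.png

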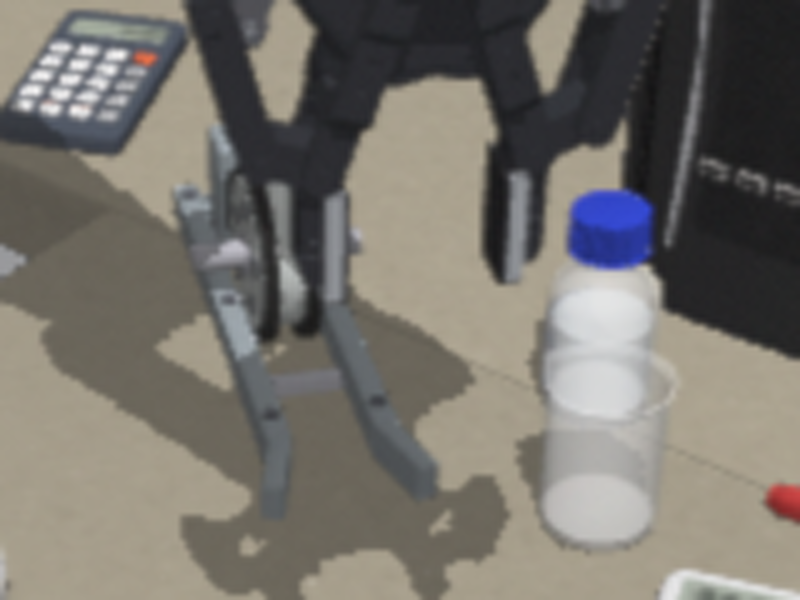

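Run:
```python
from h import *
from fit import lane
c=dict(np.load("top0.npz"))
A=bp(c,140+320/6-.4,200+128/6-.4,z=.042); print(A,lane(A[:2]), "axis y ~ lane -38mm expected")
c=dict(np.load("side18.npz"))
A=bp(c,270+355/5-.4,110+240/5-.4,z=.04); print(A,lane(A[:2]))
s=get_state();print(s["time"],s["dq"].round(3),s["contact_force"].round(1))
print(ctrl.sign_off())
```

```text
[ 0.56305567 -0.07424242  0.042     ] (np.float64(0.0491), np.float64(-0.036)) axis y ~ lane -38mm expected
[ 0.56371815 -0.07574098  0.04      ] (np.float64(0.0475), np.float64(-0.0365))
35.925 [-0.003  0.001 -0.002 -0.002 -0.001 -0.001] [ 0.  -0.2  0.5]
the job is handed in; nothing more can be done
None
```

The job is done and handed in at about 36 s, but it reported no verdict, so the result rests on my own measurements.

- **Run:** I pushed the grey and black pulley by its stubs to the lane line and turned it there in two goes, because the first left it about 3° short. I then rolled it between the rails and over the sill, where I read about 3 N while climbing.
- **Pressing:** The arm held the pulley against the sprung stop for over a second at about 9–10 N. It then backed off slowly, lifted clear and moved away.
- **Last checks:** In both cameras the pulley stands upright between the rails, behind the sill and against the pad. The two cameras put its centre about 48–49 mm past the crest and 1–2 mm from mid-lane.
- **Yaw and bystanders:** The axle looked square to the lane within about 1° when last measured, during the press. The other things on the bench look undisturbed, but the arm partly hides the beaker and timer in the final top view. I judged them by eye and did not measure them.
- **Limits:** The force readings carry about 1 N of noise. My first depth-based fit of the pulley failed once the fingers closed round it, so I used the hub's midline instead.

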